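# Build the two-platter disk stack on the spindle and cover it

### The job

Build up the disk stack on the assembly spindle: one platter down on the hub's flange, then the plain narrow spacer ring, then the second platter, then the thick clamp with the screw holes, each slipped over the tapered hub and lying flat on the part below. Then stand the clear dust dome over the finished stack, flat on the spindle's round base plate. Do not shift the open hard drive, the black rubber ring or the steel screw lid.

Things in the scene. Friction and masses are not known exactly. Their poses are not given: they have to be found in the camera images.
- spindle_seat (a point): Target: centre of the flat 38 mm flange of the fixed assembly spindle, on its upright axis, 30 mm above the bench. The grey round base plate, 116 mm across, has its top 22 mm below this point. From the flange the polished hub, 22.6 mm thick, rises 14 mm straight, then tapers over 10 mm to a 12 mm flat nose, 24 mm above this point. z is up.
- platter_a: Bright metal platter: flat ring 65 mm across, 2 mm thick, 25 mm bore. Origin at the centre of its underside, z up. It starts loose on a fixed black rest (50 mm foot 5 mm high, 37 mm column, 16 mm boss rising 6 mm through the bore), its underside 14 mm above the bench and its edge free all round. The platters are alike: either may go first.
- platter_b: The second platter, the same in every way as platter_a, on a rest of its own.
- spacer: Plain narrow dark grey steel spacer ring, 34 mm across, 25 mm bore, 6 mm high, loose on the bench. Origin at the centre of its underside, z up.
- clamp: Thick aluminium disk clamp, a ring 47 mm across with a 25 mm bore and six small dark screw holes in its top, 9 mm high, loose on the bench, lying the right way up. Origin at the centre of its underside, z up.
- dome: Clear plastic dust dome with a pale foot rim, open underneath, on the bench: 93 mm across, 86 mm inside, 49 mm inner height. A black knob on its top, 22 mm in diameter, spans from 62 to 77 mm above the foot. Origin at the centre of its open foot, z up. A 0.5 m tall microscope stands fixed on the bench beside the work (x from 0.50 m, y from -0.18 to 0.08): keep clear of it.
- drive: Bystander: opened 3.5 inch hard drive, 108 x 147 x 26 mm, with one big platter in it. Origin at the centre of its underside. Leave alone.
- rubber_ring: Bystander: black rubber eyepiece ring, 41 mm across, 11 mm high. Origin at the centre of its underside. Leave alone.
- screw_lid: Bystander: round steel screw lid without a hole, ribbed edge, 46 mm across, 14 mm high. Origin at the centre of its underside. Leave alone.
Mind the look-alikes: they are no part of the job. Leave any blue look-alike of the platter_b alone. Leave any turquoise look-alike of the clamp alone.

How it is judged (in metres and radians):
On the way, in this order (a step that is already met when the one before it is completed fails the run):
1. a first platter lies flat on the flange, over the hub, let go (((horizontal distance between platter_a and spindle_seat below 0.003 m and z of platter_a in the frame of spindle_seat between -0.0018 and 0.0018 m and angle between platter_a's own z axis and vertical below 0.08 rad and contact force between the fingers and platter_a below 0.05 N and linear speed of platter_a below 0.03 m/s) or (horizontal distance between platter_b and spindle_seat below 0.003 m and z of platter_b in the frame of spindle_seat between -0.0018 and 0.0018 m and angle between platter_b's own z axis and vertical below 0.08 rad and contact force between the fingers and platter_b below 0.05 N and linear speed of platter_b below 0.03 m/s))), for 0.2 s.
2. the spacer ring lies on it, over the hub, let go (((horizontal distance between platter_a and spindle_seat below 0.003 m and z of platter_a in the frame of spindle_seat between -0.0018 and 0.0018 m and angle between platter_a's own z axis and vertical below 0.08 rad) or (horizontal distance between platter_b and spindle_seat below 0.003 m and z of platter_b in the frame of spindle_seat between -0.0018 and 0.0018 m and angle between platter_b's own z axis and vertical below 0.08 rad)) and horizontal distance between spacer and spindle_seat below 0.003 m and z of spacer in the frame of spindle_seat between 0.0002 and 0.0038 m and angle between spacer's own z axis and vertical below 0.08 rad and contact force between the fingers and spacer below 0.05 N and linear speed of spacer below 0.03 m/s), for 0.2 s.
3. the second platter lies on the spacer, over the hub, let go (((horizontal distance between each of platter_a, platter_b and spindle_seat below 0.003 m and z of platter_a in the frame of spindle_seat between -0.0018 and 0.0018 m and angle between each of platter_a, platter_b's own z axis and vertical below 0.08 rad and z of platter_b in the frame of spindle_seat between 0.0062 and 0.0098 m) or (horizontal distance between each of platter_b, platter_a and spindle_seat below 0.003 m and z of platter_b in the frame of spindle_seat between -0.0018 and 0.0018 m and angle between each of platter_b, platter_a's own z axis and vertical below 0.08 rad and z of platter_a in the frame of spindle_seat between 0.0062 and 0.0098 m)) and horizontal distance between spacer and spindle_seat below 0.003 m and z of spacer in the frame of spindle_seat between 0.0002 and 0.0038 m and angle between spacer's own z axis and vertical below 0.08 rad and contact force between the fingers and platter_a below 0.05 N and linear speed of each of platter_a, platter_b below 0.03 m/s and contact force between the fingers and platter_b below 0.05 N), for 0.2 s.
4. the clamp lies on the second platter, over the hub, let go (((horizontal distance between each of platter_a, platter_b and spindle_seat below 0.003 m and z of platter_a in the frame of spindle_seat between -0.0018 and 0.0018 m and angle between each of platter_a, platter_b's own z axis and vertical below 0.08 rad and z of platter_b in the frame of spindle_seat between 0.0062 and 0.0098 m) or (horizontal distance between each of platter_b, platter_a and spindle_seat below 0.003 m and z of platter_b in the frame of spindle_seat between -0.0018 and 0.0018 m and angle between each of platter_b, platter_a's own z axis and vertical below 0.08 rad and z of platter_a in the frame of spindle_seat between 0.0062 and 0.0098 m)) and horizontal distance between each of spacer, clamp and spindle_seat below 0.003 m and z of spacer in the frame of spindle_seat between 0.0002 and 0.0038 m and angle between each of spacer, clamp's own z axis and vertical below 0.08 rad and z of clamp in the frame of spindle_seat between 0.0082 and 0.0118 m and contact force between the fingers and clamp below 0.05 N and linear speed of clamp below 0.03 m/s), for 0.2 s.
At the end, for the whole second after the job is handed in: On the flange in this order: platter, spacer, other platter, clamp, each within 3 mm of the axis, 1.8 mm of its height (undersides 0, 2, 8, 10 mm above the seat) and flat; dome upright on the base plate, within 9.5 mm of the axis; all at rest (((horizontal distance between each of platter_a, platter_b and spindle_seat below 0.003 m and z of platter_a in the frame of spindle_seat between -0.0018 and 0.0018 m and angle between each of platter_a, platter_b's own z axis and vertical below 0.08 rad and z of platter_b in the frame of spindle_seat between 0.0062 and 0.0098 m) or (horizontal distance between each of platter_b, platter_a and spindle_seat below 0.003 m and z of platter_b in the frame of spindle_seat between -0.0018 and 0.0018 m and angle between each of platter_b, platter_a's own z axis and vertical below 0.08 rad and z of platter_a in the frame of spindle_seat between 0.0062 and 0.0098 m)) and horizontal distance between each of spacer, clamp and spindle_seat below 0.003 m and z of spacer in the frame of spindle_seat between 0.0002 and 0.0038 m and angle between each of spacer, clamp's own z axis and vertical below 0.08 rad and z of clamp in the frame of spindle_seat between 0.0082 and 0.0118 m and horizontal distance between dome and spindle_seat below 0.0095 m and z of dome in the frame of spindle_seat between -0.0245 and -0.0195 m and angle between dome's own z axis and vertical below 0.06 rad and linear speed of each of platter_a, platter_b, spacer, clamp, dome below 0.01 m/s and angular speed of dome below 0.1 rad/s); the robot touches nothing.
It fails at once if the open drive was shifted by more than 15 mm (distance of drive from where it was at the start of the episode above 0.015 m).
It fails at once if the rubber ring was shifted by more than 15 mm (distance of rubber_ring from where it was at the start of the episode above 0.015 m).
It fails at once if the screw lid was shifted by more than 15 mm (distance of screw_lid from where it was at the start of the episode above 0.015 m).
It also fails if it takes over 109 s, if anything falls off the work surface, if the arm or the gripper's body presses on something with over 40 N, if the wrist force passes 120 N, or if a joint passes its speed limit or range.

### The arm

A 6-joint arm with a two-finger parallel gripper is mounted at the origin on a cart in front of the work surface, level with it; the furniture and walls round the work are solid. World frame = base frame: x ahead of the robot, y to its left, z up, the work surface at z = 0. Lengths are in mm, angles in rad, forces in N, time in s.
With the tool pointing down it reaches from about 275 to 1000 mm from the base axis. Payload 8.4 kg.
Tool frame: the origin (TCP) lies between the finger pads; the fingertips stand r.nose_length ahead of it and the grasp point (between the pads) lies 8 mm behind it (r.nose_length is the distance from the TCP to the fingertips, in mm); y points along the fingers, x is the direction in which the jaws open and shut, and the axes are right-handed (so a half turn about y gives the same grasp; the last joint's range is limited). The gripper opens to 85 mm and grips with 20 to 120 N. Pads are 22 mm wide; open, the fingers measure 114 mm over their backs; the gripper's body (76 mm by 85 mm) begins 54 mm behind the grasp point. The pads swing forward as they close: fully open they stand 13 mm farther back than shut.
Start: joints at [-1.128, 0.353, 1.633, -0, 1.155, -0.002], TCP at [268.922, -564.189, 242.281] pointing down, gripper open.
Joint ranges: [-2.63, 2.63], [-0.92, 2.1], [0.06, 2.66], [-1.3, 4.44], [0, 2.69], [-3.02, 3.02]. Speed limits (rad/s): [2.22, 2.22, 2.79, 3.14, 3.14, 3.14].

### API

Orientations are given as [roll, pitch, yaw] about the fixed x, y, z axes, in that order (R = Rz(yaw) Ry(pitch) Rx(roll)).
In Python, from rig import r, cams, order gives the robot as it stands. The module is installed in compiled form; this text tells all that it offers.
- The arm moves only by the shell command python3 -m crank 'ROWS' [FORCE]. ROWS is JSON, a list of rows, each a list of 7 numbers: the turn, a rotation vector about the tool's x, y, z in degrees, then the shift along the tool's x, y, z in cm, then the opening, from -1 (shut) to 1 (fully open). A call has exactly 10 rows; each row shifts and turns the pose as measured when the row begins, along the tool's axes as they then stand; what a row does not reach is not made up. A row lasts 1/12 s, in which the tool goes at most 41.7 mm and 7.16 degrees, less where a joint would pass 70% of its speed; a pose out of reach is approached as far as the arm can. A call with a gripper value outside its range is refused whole. The fingers move at their own pace and stop on an object; FORCE is the grip in N (left out, the last holds). Time passes only in rows, so rows that do not move let the fingers close, or fill a call up. It gives the time, the measured TCP pose, the force and the opening at its end, in the units of the state.
- r.sense(): the state, without advancing time (a new reading comes with each control period).
- cams.grab_frame(name): name is "side" or "top"; returns the picture (480x640x3 uint8, blue, green, red); there is no depth.
- cams.camera_info(name): a dict with "intrinsics" (3x3 intrinsics, pixels), "view" (4x4, takes a point from world to camera coordinates). Camera axes: x right, y up, looking along -z (the intrinsics and any distortion apply to the point x, -y, -z); pixel columns grow to the right and rows downward; lengths in mm; the calibration is good to about 2 mm. A picture is of the moment at which its call begins. camera_info takes no time and is no camera call.
- order.sign_off(): hands the job in, once; it reports no verdict.
The state is a dict: "clock": time; "qpos": joint angles; "qvel": joint speeds; "joint_efforts": joint torques, N m; "eef_pos": TCP position; "tcp_rot": TCP orientation; "contact_force": force on the tool from outside, world axes, zero at the start; "wrist_torque": the same for the moment, N m; "opening": opening from 0.0 (shut) to 1.0 (fully open).
Only numpy, scipy, OpenCV 4.12 (cv2) and the standard library are available. Lean on these libraries where they do the work, as an engineer would, in place of code of your own. Each camera call takes 0.05 s, during which the arm holds its last target.

## Working session

There is one attempt and no reset: what is moved stays moved. The work goes in short steps, Python scripts to look and compute and a shell command to move; the robot and the scene stay as the last step left them, time stands still between calls to the robot, and variables do not carry over. Pictures are saved under pics/ and viewed, and the job is handed in when it is done.

```bash
mkdir -p pics; ls; cat > h.py <<'E'
import numpy as np, cv2
from rig import r, cams, order
E
python3 - <<'E'
from h import *
for n in("side","top"):
    cv2.imwrite(f"pics/{n}0.png",cams.grab_frame(n)); i=cams.camera_info(n); print(n,{k:np.round(v,4).tolist() if not isinstance(v,str) else v for k,v in i.items()})
print(r.sense(), r.nose_length)
E
```

```text
pics
side {'intrinsics': [[443.1619, 0.0, 310.2747], [0.0, 443.1619, 235.5357], [0.0, 0.0, 1.0]], 'view': [[-0.9322, -0.3615, 0.0154, 545.9417], [0.2156, -0.5208, 0.826, -115.4497], [-0.2906, 0.7733, 0.5635, -938.1049], [0.0, 0.0, 0.0, 1.0]]}
top {'intrinsics': [[487.6091, 0.0, 326.7513], [0.0, 487.6091, 246.668], [0.0, 0.0, 1.0]], 'view': [[0.0024, -0.9999, -0.0118, 114.8084], [0.9993, 0.002, 0.0361, -554.2624], [-0.0361, -0.0119, 0.9993, -1211.8495], [0.0, 0.0, 0.0, 1.0]]}
{'clock': 0.1, 'qpos': array([-1.12839292e+00,  3.53615704e-01,  1.63409733e+00, -7.86781047e-06,
        1.15522438e+00, -2.38579669e-03]), 'qvel': array([-0.00155009,  0.00020506, -0.00329479,  0.00129901, -0.00100988,
       -0.00127843]), 'joint_efforts': array([-1.01487406e-04, -6.06355190e+01, -3.42822075e+01, -1.95119031e-05,
        3.90992907e-03, -8.61678132e-06]), 'eef_pos': array([ 268.73227758, -563.78273705,  241.5976906 ]), 'tcp_rot': array([-1.57080031e+00,  1.34477120e-03, -1.12600395e+00]), 'contact_force': array([-0.10359322,  0.28880946, -0.9985105 ]), 'wrist_torque': array([-0.01988022, -0.01548696, -0.00615722]), 'opening': 0.9966421530392529} 11.0
```

View pics/top0.png

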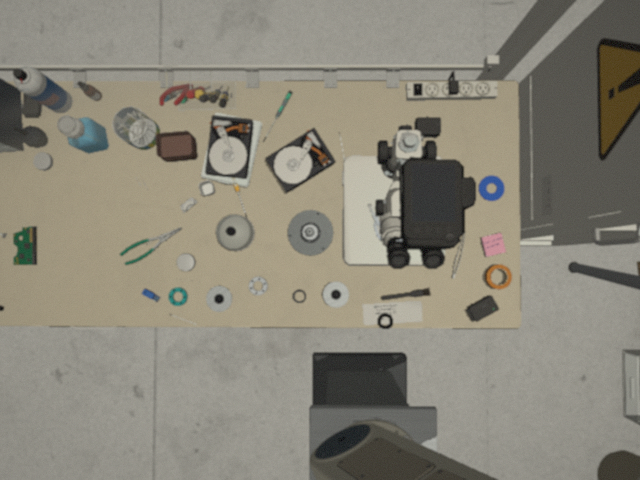

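View pics/side0.png

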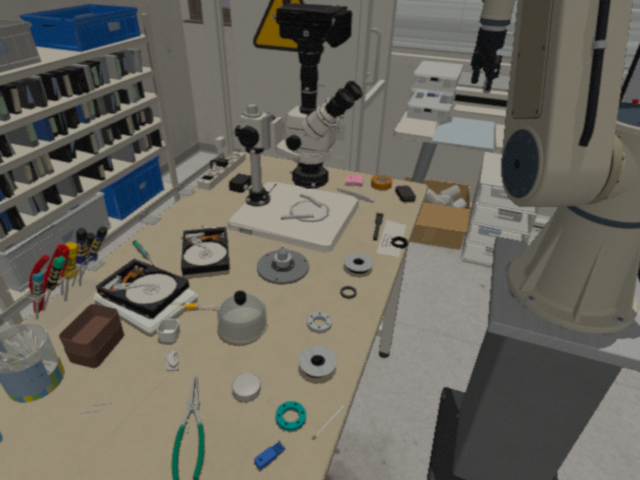

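The top view shows the spindle at about (310,232), the platters at (335,294) and (219,298), and the spacer at (299,296). The clamp is at (258,285), the dome at (235,232), the lid at (186,262) and the rubber ring at (386,321). Turquoise and blue look-alikes sit at (178,296) and (491,188). The side view agrees. Next I'll zoom in for centroids.

```bash
cat > h.py <<'E'
import numpy as np, cv2
from rig import r, cams, order
def cam(n):
    i=cams.camera_info(n); return np.array(i["intrinsics"]),np.array(i["view"])
def ray(n,u,v):
    K,V=cam(n); d=np.linalg.inv(K)@[u,v,1]; d=np.array([d[0],-d[1],-d[2]])
    R=V[:3,:3]; return -R.T@V[:3,3], R.T@d
def onz(n,u,v,z):
    o,d=ray(n,u,v); return (o+d*(z-o[2])/d[2])[:2]
def proj(n,p):
    K,V=cam(n); c=V[:3,:3]@np.array(p,float)+V[:3,3]; q=K@[c[0],-c[1],-c[2]]; return q[:2]/q[2]
def crop(img,x0,y0,x1,y1,s,name):
    c=cv2.resize(img[y0:y1,x0:x1],None,fx=s,fy=s,interpolation=cv2.INTER_CUBIC); cv2.imwrite("pics/"+name,c)
E
python3 - <<'E'
from h import *
t=cv2.imread("pics/top0.png"); s=cv2.imread("pics/side0.png")
crop(t,170,205,360,335,4,"t1.png"); crop(s,220,225,420,390,4,"s1.png")
for n,u,v,z in [("spindle",310,232,54),("pA",335,294,15),("pB",219,298,15),("spacer",299,296,5),("clamp",258,285,9),("dome",235,232,77),("lid",186,262,14),("rub",386,321,11)]:
    p=onz("top",u,v,z); print(n,p.round(),"side px",proj("side",[*p,z]).round())
E
```

```text
spindle [588. 156.] side px [284. 247.]
pA [436.  95.] side px [358. 262.]
pB [425. 385.] side px [317. 360.]
spacer [430. 185.] side px [348. 291.]
clamp [458. 288.] side px [318. 319.]
dome [586. 334.] side px [244. 290.]
lid [515. 469.] side px [247. 382.]
rub [369. -32.] side px [399. 240.]
```

View pics/t1.png

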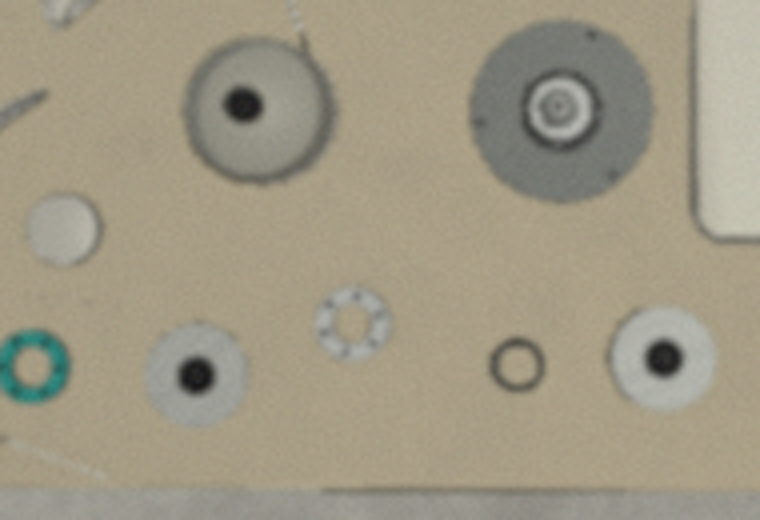

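View pics/s1.png

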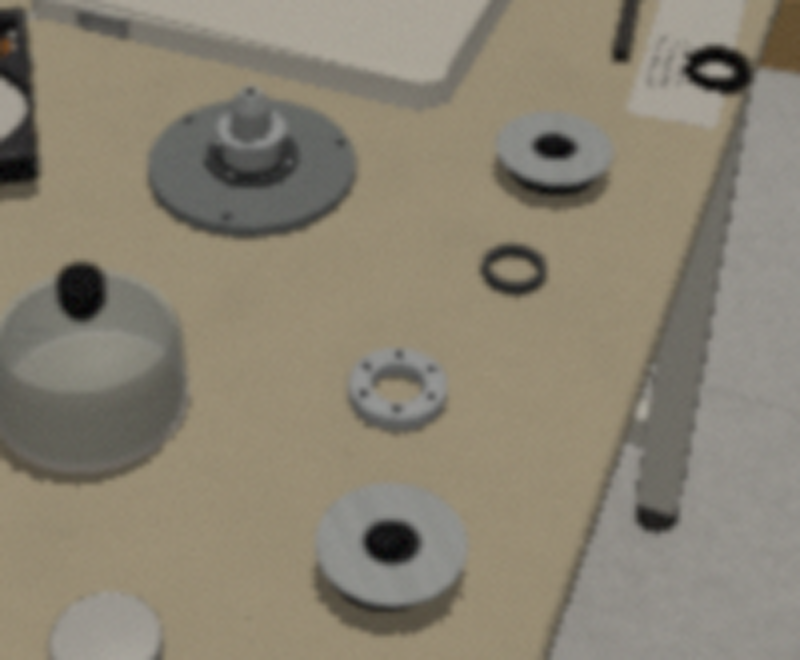

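The crops are clear. Next I'll fit circles to the low-saturation and dark masks.

```bash
cat >> h.py <<'E'
def blobs(img,n,roi,mode,thr,f=4,amin=40,fill=True):
    x0,y0,x1,y1=roi
    c=cv2.resize(img[y0:y1,x0:x1],None,fx=f,fy=f,interpolation=cv2.INTER_CUBIC); c=cv2.GaussianBlur(c,(0,0),2)
    b,g,rr=[a.astype(float) for a in cv2.split(c)]
    if mode=="grey": m=(rr-b)<thr
    elif mode=="dark": m=(rr+g+b)/3<thr
    elif mode=="bright": m=((rr+g+b)/3>thr)
    cs,_=cv2.findContours(m.astype(np.uint8),cv2.RETR_EXTERNAL if fill else cv2.RETR_LIST,cv2.CHAIN_APPROX_NONE)
    out=[]
    for k in cs:
        a=cv2.contourArea(k)
        if a/f/f<amin or len(k)<6: continue
        e=cv2.fitEllipse(k)
        u=(e[0][0]+.5)/f-.5+x0; v=(e[0][1]+.5)/f-.5+y0
        M=cv2.moments(k); uc=(M['m10']/M['m00']+.5)/f-.5+x0; vc=(M['m01']/M['m00']+.5)/f-.5+y0
        out.append((u,v,e[1][0]/f,e[1][1]/f,uc,vc))
    return out
E
python3 - <<'E'
from h import *
t=cv2.imread("pics/top0.png"); s=cv2.imread("pics/side0.png")
def show(n,img,roi,mode,thr,z,**k):
    for o in blobs(img,n,roi,mode,thr,**k):
        print(n,mode,z,np.round(o,2),"->",onz(n,o[0],o[1],z).round(1),onz(n,o[4],o[5],z).round(1))
for nm,roi,z in [("pA",(318,278,352,311),16),("pB",(202,281,236,315),16),("clamp",(245,272,272,299),9)]:
    print(nm); show("top",t,roi,"grey",25,z)
print("spacer"); show("top",t,(288,284,312,309),"dark",125,6,amin=20,fill=False)
print("spindle base"); show("top",t,(280,203,342,262),"grey",25,8); 
print("nose/hub"); show("top",t,(298,220,322,244),"bright",140,44,amin=10)
print("dome knob"); show("top",t,(222,220,243,240),"dark",70,77,amin=5)
print("pixel pA boss"); show("top",t,(325,284,346,305),"dark",70,20,amin=5); show("top",t,(208,287,230,309),"dark",70,20,amin=5)
print("SIDE")
for nm,roi,z in [("pA",(342,250,376,275),16),("pB",(296,343,340,380),16),("base",(254,248,312,284),8)]:
    print(nm); show("side",s,roi,"grey",22,z)
print("knob");show("side",s,(228,285,252,310),"dark",70,70,amin=5)
print("spacer");show("side",s,(336,282,362,302),"dark",110,6,amin=5,fill=False)
for mm in [20,28]:
  print("clamp");show("side",s,(302,308,336,336),"grey",mm,4.5,amin=5,fill=False)
b,g,rr=s[240,330]; print(t[305,280],s[300,300])
E
```

```text
pA
top grey 16 [335.25 294.15  26.75  27.42 335.25 294.15] -> [435.7  94.6] [435.7  94.5]
pB
top grey 16 [218.7  298.41  26.56  26.86 218.7  298.4 ] -> [424.2 385.1] [424.2 385.1]
clamp
top grey 9 [257.71 285.48  19.39  19.8  257.71 285.48] -> [456.3 288.9] [456.3 289. ]
spacer
top dark 6 [299.11 295.99   9.     9.3  299.11 295.99] -> [430.2 185.1] [430.2 185.1]
top dark 6 [298.82 295.8   13.96  14.09 298.83 295.81] -> [430.7 185.9] [430.7 185.9]
spindle base
top grey 8 [310.01 232.31  46.12  46.29 310.01 232.31] -> [590.2 158.3] [590.2 158.3]
nose/hub
top bright 44 [309.77 231.7   14.27  14.38 309.77 231.7 ] -> [589.3 157.2] [589.3 157.2]
dome knob
top dark 77 [230.37 230.79   7.24   8.24 230.37 230.79] -> [589.  344.7] [589.  344.7]
pixel pA boss
top dark 20 [335.51 294.18   7.37   7.42 335.51 294.19] -> [435.9  93.9] [435.9  93.9]
top dark 20 [218.63 298.49   7.58   7.81 218.63 298.49] -> [424.3 384.3] [424.3 384.3]
SIDE
pA
side grey 16 [357.87 263.59  22.9   30.1  357.86 263.53] -> [433.9 102. ] [433.9 101.8]
pB
side grey 16 [317.1  362.82  35.74  38.97 317.11 362.74] -> [421.7 391.4] [421.8 391.2]
base
side grey 8 [282.39 266.24  35.5   52.59 282.39 266.28] -> [587.9 164.4] [587.9 164.6]
knob
side dark 70 [239.81 297.47  12.08  14.24 239.81 297.47] -> [588.5 347.8] [588.5 347.8]
spacer
side dark 6 [347.99 292.01   5.08   9.85 347.98 292.01] -> [429.1 189. ] [429.1 189. ]
side dark 6 [347.96 292.04  13.72  17.43 347.96 292.04] -> [429.1 189.1] [429.1 189.1]
clamp
side grey 4.5 [318.9  321.9    6.31  11.27 318.91 321.88] -> [455.7 289.9] [455.7 289.8]
side grey 4.5 [318.9  321.92  21.06  25.26 318.9  321.92] -> [455.6 289.9] [455.6 289.9]
clamp
side grey 4.5 [318.9  321.92   5.06   9.87 318.93 321.91] -> [455.7 289.9] [455.6 289.9]
side grey 4.5 [318.9  321.94  22.31  26.57 318.9  321.93] -> [455.6 290. ] [455.6 289.9]
[135 159 170] [115 139 151]
```

```bash
python3 -m crank '[[0,0,0,-4,0,0,1],[0,0,0,-4,0,0,1],[0,0,0,-4,0,0,1],[0,0,0,-4,0,0,1],[0,0,0,-4,0,0,1],[0,-5.7,0,0,0,4.1,1],[0,-5.7,0,0,0,4.1,1],[0,-5.7,0,0,0,4.1,1],[0,-5.7,0,0,0,4.1,1],[0,-5.7,0,0,0,4.1,1]]' 40
cat >> h.py <<'E'
from scipy.spatial.transform import Rotation as Ro
def go(x,y,z,yaw=0.0):
    "remaining motion in tool axes: rotvec deg, shift cm"
    s=r.sense(); R=Ro.from_euler('xyz',s['tcp_rot']); T=Ro.from_euler('xyz',[-np.pi/2,0,yaw])
    print("turn",(R.inv()*T).as_rotvec(degrees=True).round(2),"shift cm",(R.inv().apply(np.array([x,y,z])-s['eef_pos'])/10).round(3),"pos",s['eef_pos'].round(1),"rpy",s['tcp_rot'].round(4),"F",s['contact_force'].round(1),"op",round(float(s['opening']),3),"t",round(s['clock'],2),"q",s['qpos'].round(2))
E
python3 -c "
from h import *
go(436,94.4,100)"
```

```text
clock: 0.93
eef_pos: [337.9, -252.6, 236.3]
tcp_rot: [-1.57, 0.006, -0.627]
contact_force: [0.3, -0.7, -0.0]
opening: 0.997
turn [ -0.16 -35.91  -0.32] shift cm [-12.328  13.74   33.846] pos [ 337.9 -252.6  236.3] rpy [-1.5699  0.0061 -0.6268] F [ 0.3 -0.7 -0. ] op 0.997 t 0.93 q [-0.65  0.04  2.05  0.    1.06 -0.02]
```

```bash
python3 -m crank '[[0,-5.7,0,0,0,4.1,1],[0,-5.7,0,0,0,4.1,1],[0,-5.7,0,0,0,4.1,1],[0,-5.7,0,0,0,4.1,1],[0,-5.7,0,0,0,4.1,1],[0,-5.7,0,0,0,4.1,1],[0,-1.7,0,0,0,4.1,1],[0,0,0,0,2,3,1],[0,0,0,0,2,0,1],[0,0,0,0,0,0,1]]'
python3 -c "
from h import *
go(436,94.4,100)"
```

```text
clock: 1.77
eef_pos: [427.9, 57.6, 197.3]
tcp_rot: [-1.565, -0.003, 0.046]
contact_force: [-1.5, -0.0, -0.2]
opening: 0.999
turn [-0.31  2.66  0.18] shift cm [0.947 9.748 3.583] pos [427.9  57.6 197.3] rpy [-1.5655 -0.0033  0.0464] F [-1.5 -0.  -0.2] op 0.999 t 1.77 q [0.13 0.1  2.08 0.01 0.96 0.08]
```

```bash
python3 -m crank '[[0,2.7,0,0.9,3.5,3.6,1],[0,0,0,0,3.5,0,1],[0,0,0,0,3.5,0,1],[0,0,0,0,3,0,1],[0,0,0,0,0,0,1],[0,0,0,0,0,0,1],[0,0,0,0,0,0,1],[0,0,0,0,0,0,1],[0,0,0,0,0,0,1],[0,0,0,0,0,0,1]]'
python3 -c "
from h import *
go(436,94.4,14)
t=cams.grab_frame('top');s=cams.grab_frame('side');cv2.imwrite('pics/top1.png',t);cv2.imwrite('pics/side1.png',s)
crop(t,280,205,420,335,4,'t2.png'); crop(s,270,190,430,320,4,'s2.png')
"
```

```text
clock: 2.6
eef_pos: [441.6, 85.6, 76.4]
tcp_rot: [-1.564, -0.013, -0.007]
contact_force: [1.2, -0.1, 0.2]
opening: 0.999
turn [-0.38 -0.38  0.76] shift cm [-0.65   6.238  0.833] pos [441.6  85.6  76.4] rpy [-1.5641 -0.0133 -0.0067] F [ 1.2 -0.1  0.2] op 0.999 t 2.6 q [0.19 0.33 2.14 0.01 0.66 0.19]
```

View pics/t2.png

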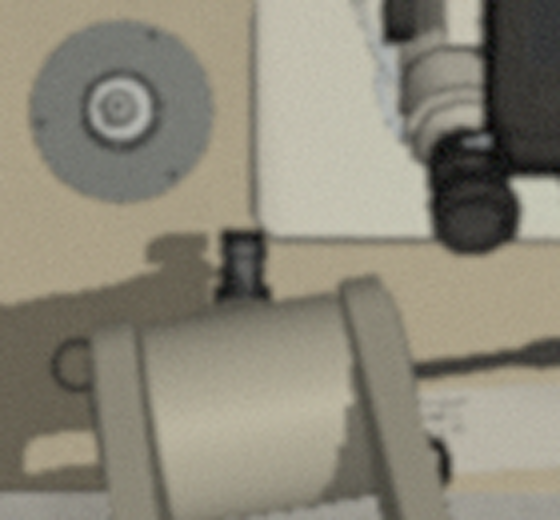

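View pics/s2.png

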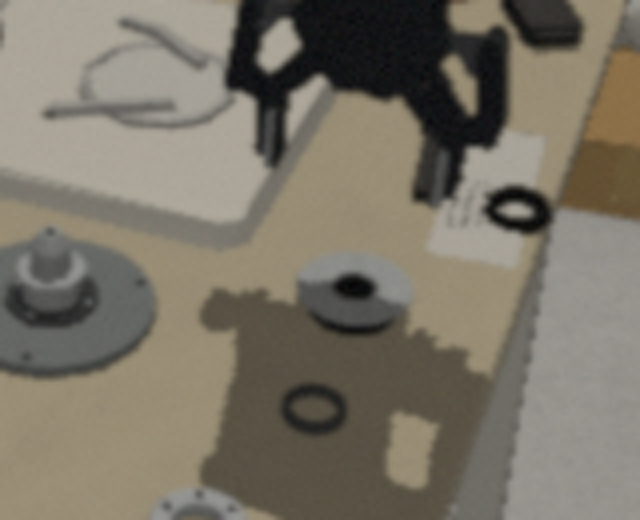

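```bash
python3 -c "
from h import *
go(436,94.4,14)
s=r.sense();R=Ro.from_euler('xyz',s['tcp_rot'])
for dy in (-13,-2,11):
  print(dy,[proj('side',s['eef_pos']+R.apply([dx,dy,0])).round(1) for dx in (-42.5,42.5)])
"
```

```text
turn [-0.38 -0.37  0.76] shift cm [-0.641  6.212  0.823] pos [441.5  85.7  76.1] rpy [-1.5641 -0.0133 -0.0065] F [ 0.5  0.2 -0.7] op 1.001 t 2.7 q [0.19 0.33 2.14 0.01 0.66 0.19]
-13 [array([378.5, 236. ]), array([340.4, 227. ])]
-2 [array([377.9, 240.3]), array([340.1, 231.2])]
11 [array([377.2, 245.3]), array([339.7, 236.1])]
```

```bash
python3 -m crank '[[-0.4,-0.4,0.8,-0.6,2,0.8,1],[0,0,0,0,0.5,0,1],[0,0,0,0,0,0,1],[0,0,0,0,0,0,1],[0,0,0,0,0,0,1],[0,0,0,0,0,0,1],[0,0,0,0,0,0,1],[0,0,0,0,0,0,1],[0,0,0,0,0,0,1],[0,0,0,0,0,0,1]]'
python3 -c "
from h import *
go(436,94.4,11)"
```

```text
clock: 3.53
eef_pos: [439.0, 93.6, 55.0]
tcp_rot: [-1.57, -0.007, 0.0]
contact_force: [1.2, 0.4, 0.0]
opening: 0.996
turn [-0.07  0.01  0.39] shift cm [-0.333  4.399  0.073] pos [439.   93.6  55. ] rpy [-1.5696e+00 -6.9000e-03  2.0000e-04] F [1.2 0.4 0. ] op 0.996 t 3.53 q [ 0.21  0.37  2.15 -0.    0.61  0.21]
```

```bash
python3 -m crank '[[0,0,0.4,-0.3,1.4,0.1,1],[0,0,0,-0.1,1.4,0,1],[0,0,0,0,1.0,0,1],[0,0,0,0,0.6,0,1],[0,0,0,0,0.3,0,1],[0,0,0,0,0,0,1],[0,0,0,0,0,0,1],[0,0,0,0,0,0,1],[0,0,0,0,0,0,1],[0,0,0,0,0,0,1]]'
python3 -c "
from h import *
go(436,94.4,11)"
```

```text
clock: 4.37
eef_pos: [437.2, 94.9, 7.7]
tcp_rot: [-1.569, -0.003, -0.0]
contact_force: [0.5, -0.3, 0.1]
opening: 1.001
turn [-0.11 -0.01  0.19] shift cm [-0.115 -0.332 -0.053] pos [437.2  94.9   7.7] rpy [-1.5688e+00 -3.3000e-03 -1.0000e-04] F [ 0.5 -0.3  0.1] op 1.001 t 4.37 q [0.21 0.47 2.16 0.   0.5  0.21]
```

```bash
python3 -m crank '[[0,0,0.2,-0.1,-0.3,0,1],[0,0,0,0,0,0,1],[0,0,0,0,0,0,-0.2],[0,0,0,0,0,0,-0.2],[0,0,0,0,0,0,-0.2],[0,0,0,0,0,0,-0.2],[0,0,0,0,0,0,-0.2],[0,0,0,0,0,0,-0.2],[0,0,0,0,0,0,-0.2],[0,0,0,0,0,0,-0.2]]' 35
python3 -c "
from h import *
go(436,94.4,11)
s=cams.grab_frame('side');cv2.imwrite('pics/side2.png',s)
crop(s,300,190,430,320,5,'s3.png')"
```

```text
clock: 5.2
eef_pos: [436.9, 95.1, 12.7]
tcp_rot: [-1.568, -0.002, -0.0]
contact_force: [-0.3, 0.1, -0.6]
opening: 0.722
turn [-0.14 -0.    0.11] shift cm [-0.088  0.172 -0.073] pos [436.9  95.1  12.7] rpy [-1.5683e+00 -1.8000e-03 -1.0000e-04] F [-0.3  0.1 -0.6] op 0.722 t 5.2 q [0.21 0.46 2.16 0.   0.52 0.21]
```

View pics/s3.png

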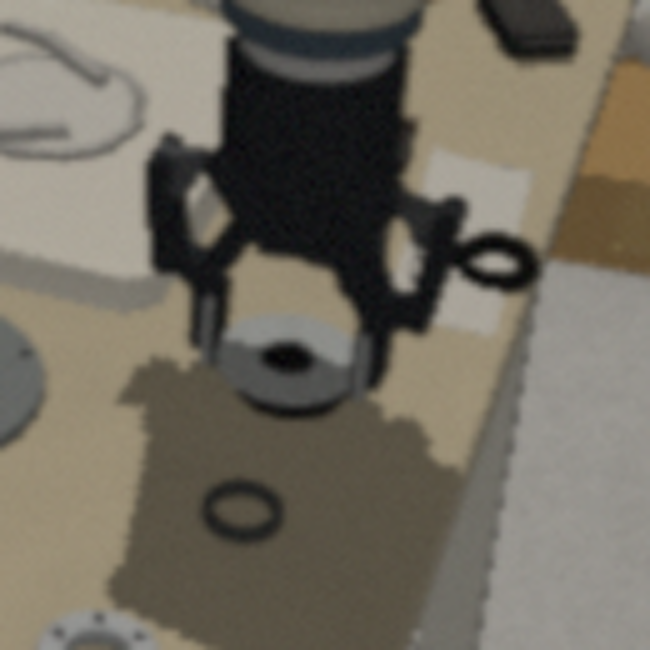

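```bash
python3 -m crank '[[0,0,0,0,0,0,-0.2],[0,0,0,0,-0.5,0,-0.2],[0,0,0,0,-1,0,-0.2],[0,0,0,0,-1.5,0,-0.2],[0,0,0,0,-2,0,-0.2],[0,0,0,0,-1.5,0,-0.2],[0,0,0,0,-0.8,0,-0.2],[0,0,0,0,0,0,-0.2],[0,0,0,0,0,0,-0.2],[0,0,0,0,0,0,-0.2]]'
python3 -c "
from h import *
go(589.6,157.6,90)
s=cams.grab_frame('side');cv2.imwrite('pics/side3.png',s)
crop(s,300,150,430,280,5,'s4.png')"
```

```text
clock: 6.08
eef_pos: [436.2, 94.8, 92.1]
tcp_rot: [-1.568, -0.002, -0.0]
contact_force: [-0.3, 0.0, 0.2]
opening: 0.721
turn [-0.14 -0.    0.1 ] shift cm [15.341  0.25   6.281] pos [436.2  94.8  92.1] rpy [-1.5683e+00 -1.7000e-03 -1.0000e-04] F [-0.3  0.   0.2] op 0.721 t 6.08 q [0.21 0.3  2.13 0.   0.71 0.21]
```

View pics/s4.png

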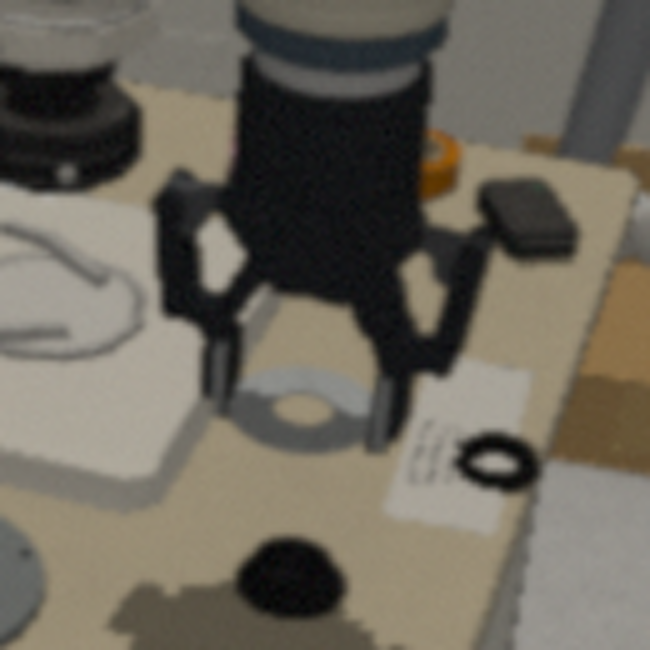

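```bash
python3 -m crank '[[0,0,0,0,0,1.5,-0.2],[0,0,0,0.7,0,2,-0.2],[0,0,0,2,0,1.5,-0.2],[0,0,0,2.5,0,0.7,-0.2],[0,0,0,2.8,0,0.2,-0.2],[0,0,0,2.5,0,0,-0.2],[0,0,0,1.5,0,0,-0.2],[0,0,0,0.8,0,0,-0.2],[0,0,0,0.2,0,0,-0.2],[0,0,0,0,0,0,-0.2]]'
python3 -c "
from h import *
go(590.3,158.1,80)"
```

```text
clock: 6.97
eef_pos: [563.7, 154.7, 80.2]
tcp_rot: [-1.574, 0.017, 0.0]
contact_force: [0.0, -0.2, -0.6]
opening: 0.722
turn [ 0.16  0.01 -0.96] shift cm [ 2.656 -0.027  0.338] pos [563.7 154.7  80.2] rpy [-1.5736e+00  1.6800e-02  1.0000e-04] F [ 0.  -0.2 -0.6] op 0.722 t 6.97 q [0.26 0.5  1.83 0.   0.83 0.26]
```

```bash
python3 -m crank '[[0,0,-1,1,-0.3,0.3,-0.2],[0,0,0,1,0,0,-0.2],[0,0,0,0.5,0,0,-0.2],[0,0,0,0.2,0,0,-0.2],[0,0,0,0,0,0,-0.2],[0,0,0,0,0,0,-0.2],[0,0,0,0,0,0,-0.2],[0,0,0,0,0,0,-0.2],[0,0,0,0,0,0,-0.2],[0,0,0,0,0,0,-0.2]]'
python3 -c "
from h import *
go(590.3,158.1,80)
t=cams.grab_frame('top');s=cams.grab_frame('side');cv2.imwrite('pics/top4.png',t);cv2.imwrite('pics/side4.png',s)
crop(t,230,150,390,280,4,'t5.png'); crop(s,220,180,350,290,5,'s5.png')"
```

```text
clock: 7.8
eef_pos: [588.9, 157.4, 82.7]
tcp_rot: [-1.575, 0.002, 0.0]
contact_force: [-0.8, -0.2, 0.3]
opening: 0.715
turn [ 0.22  0.03 -0.1 ] shift cm [0.141 0.272 0.068] pos [588.9 157.4  82.7] rpy [-1.5746e+00  1.7000e-03  5.0000e-04] F [-0.8 -0.2  0.3] op 0.715 t 7.8 q [ 0.26  0.52  1.78 -0.    0.84  0.26]
```

View pics/s5.png

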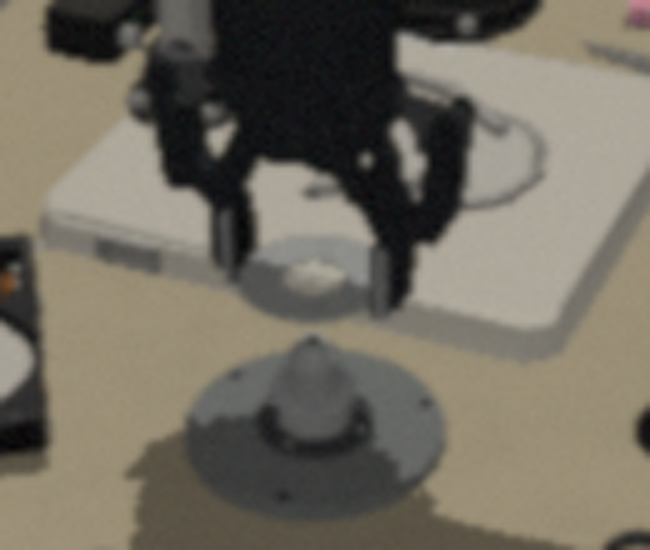

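View pics/t5.png

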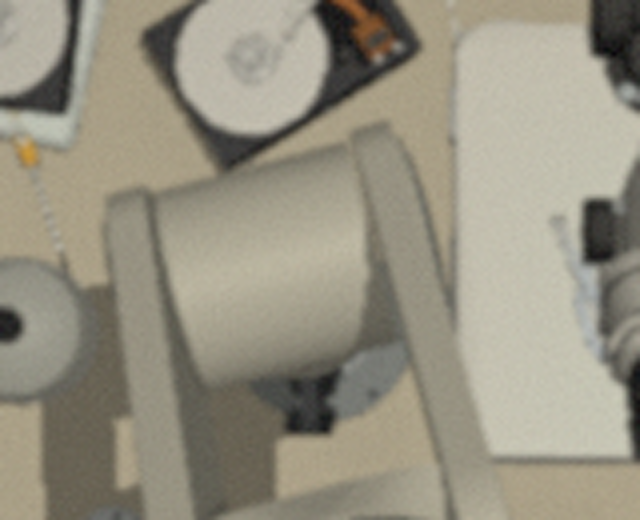

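```bash
python3 -c "
from h import *
s=cv2.imread('pics/side4.png')
for th in (125,135,145):
  for o in blobs(s,'side',(274,226,294,243),'bright',th,amin=15): print('hole',th,np.round(o,2),onz('side',o[0],o[1],84.8).round(1))
# disc outline extents: print pixel of predicted disc center and base
print(proj('side',[588.9,157.4,85]), proj('side',[590,158,54]),proj('side',[590,158,8]))
s0=cv2.imread('pics/side0.png')
for th in (25,30,35,40):
  for o in blobs(s0,'side',(254,243,312,290),'grey',th): print('base',np.round(o,2),onz('side',o[0],o[1],8).round(1))
crop(s0,250,235,315,290,10,'s6.png')
"
```

```text
hole 125 [284.07 230.42  11.7   21.85 283.89 230.43] [594.3 137.7]
hole 135 [284.09 230.03  10.98  21.19 283.78 230.02] [594.9 136.3]
hole 145 [283.49 233.62   3.18   8.79 283.6  233.68] [590.4 149.4]
hole 145 [283.8  226.83   2.85  25.45 283.7  226.65] [600.6 125. ]
[282.6155103  235.64417218] [282.31976528 247.53486009] [282.73753774 264.34979939]
base [282.39 266.17  36.53  52.75 282.4  266.23] [588.  164.2]
base [305.67 245.18   5.31  32.25 302.57 244.8 ] [570.   70.7]
base [282.39 266.17  37.52  53.73 282.4  266.23] [588.  164.2]
base [305.14 245.4    5.8   34.25 301.95 245.01] [570.8  72. ]
base [282.27 264.92  44.28  62.98 283.47 264.49] [590.1 160.2]
base [282.5  266.    54.63  69.3  282.5  266.  ] [588.1 163.6]
```

View pics/s6.png

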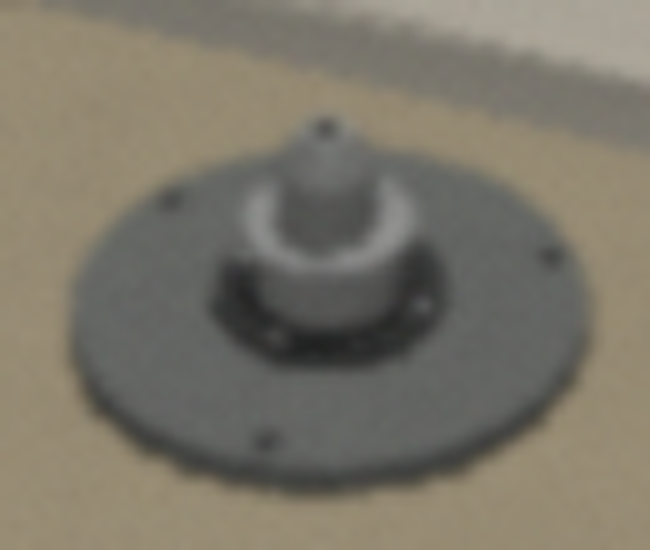

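```bash
python3 -m crank '[[0.2,0,-0.1,0.1,0.5,0.1,-0.2],[0,0,0,0,0.6,0,-0.2],[0,0,0,0,0.6,0,-0.2],[0,0,0,0,0.4,0,-0.2],[0,0,0,0,0.3,0,-0.2],[0,0,0,0,0.1,0,-0.2],[0,0,0,0,0,0,-0.2],[0,0,0,0,0,0,-0.2],[0,0,0,0,0,0,-0.2],[0,0,0,0,0,0,-0.2]]'
python3 -c "
from h import *
go(590,158,28)"
```

```text
clock: 8.73
eef_pos: [589.4, 158.4, 54.0]
tcp_rot: [-1.571, 0.001, 0.0]
contact_force: [-0.6, 0.3, 0.5]
opening: 0.719
turn [ 0.02  0.03 -0.08] shift cm [ 0.065  2.595 -0.037] pos [589.4 158.4  54. ] rpy [-1.5712e+00  1.3000e-03  5.0000e-04] F [-0.6  0.3  0.5] op 0.719 t 8.73 q [ 0.26  0.56  1.79 -0.    0.79  0.26]
```

```bash
python3 -c "
from h import *
t=cams.grab_frame('side');crop(t,220,200,350,290,6,'s7.png')"; python3 -m crank '[[0,0,0,0.06,0.2,0,-0.2],[0,0,0,0,0.3,0,-0.2],[0,0,0,0,0.3,0,-0.2],[0,0,0,0,0.3,0,-0.2],[0,0,0,0,0,0,-0.2],[0,0,0,0,0,0,-0.2],[0,0,0,0,0,0,-0.2],[0,0,0,0,0,0,-0.2],[0,0,0,0,0,0,-0.2],[0,0,0,0,0,0,-0.2]]'
python3 -c "
from h import *
go(590,158,28)"
```

```text
clock: 9.62
eef_pos: [590.1, 158.6, 42.2]
tcp_rot: [-1.571, 0.001, 0.0]
contact_force: [0.6, 0.6, -0.6]
opening: 0.727
turn [ 0.    0.02 -0.06] shift cm [-0.005  1.417 -0.062] pos [590.1 158.6  42.2] rpy [-1.5708e+00  1.1000e-03  4.0000e-04] F [ 0.6  0.6 -0.6] op 0.727 t 9.62 q [0.26 0.58 1.8  0.   0.77 0.26]
```

View pics/s7.png

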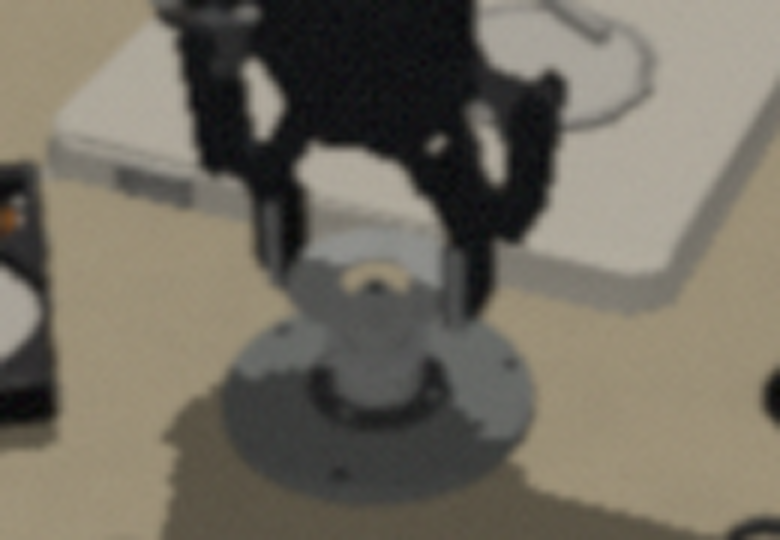

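```bash
python3 -c "
from h import *
t=cams.grab_frame('side');crop(t,220,200,350,290,6,'s8.png')"; python3 -m crank '[[0,0,0,0,0.2,-0.04,-0.2],[0,0,0,0,0.3,0,-0.2],[0,0,0,0,0.2,0,-0.2],[0,0,0,0,0,0,-0.2],[0,0,0,0,0,0,-0.2],[0,0,0,0,0,0,-0.2],[0,0,0,0,0,0,-0.2],[0,0,0,0,0,0,-0.2],[0,0,0,0,0,0,-0.2],[0,0,0,0,0,0,-0.2]]'
python3 -c "
from h import *
go(590,158,28)"
```

```text
clock: 10.5
eef_pos: [589.7, 158.3, 34.4]
tcp_rot: [-1.571, 0.002, 0.0]
contact_force: [-0.4, 0.0, -0.2]
opening: 0.724
turn [-0.    0.02 -0.1 ] shift cm [ 0.032  0.638 -0.025] pos [589.7 158.3  34.4] rpy [-1.5707e+00  1.8000e-03  3.0000e-04] F [-0.4  0.  -0.2] op 0.724 t 10.5 q [0.26 0.59 1.8  0.   0.76 0.26]
```

View pics/s8.png

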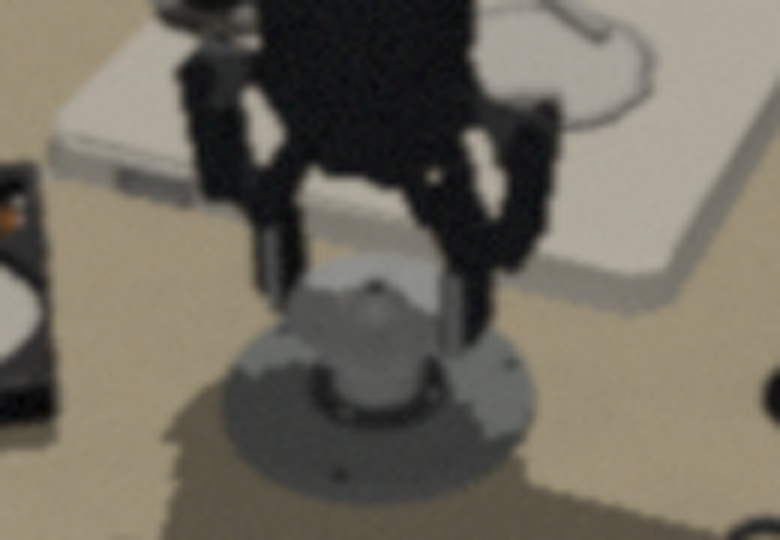

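```bash
python3 -m crank '[[0,0,0,0,0.2,0,-0.2],[0,0,0,0,0.2,0,-0.2],[0,0,0,0,0,0,-0.2],[0,0,0,0,0,0,-0.2],[0,0,0,0,0,0,-0.2],[0,0,0,0,0,0,-0.2],[0,0,0,0,0,0,-0.2],[0,0,0,0,0,0,-0.2],[0,0,0,0,0,0,-0.2],[0,0,0,0,0,0,-0.2]]'
python3 -c "
from h import *
go(590,158,28)"
```

```text
clock: 11.33
eef_pos: [589.8, 158.3, 30.1]
tcp_rot: [-1.571, 0.002, 0.0]
contact_force: [-0.7, 0.6, -0.0]
opening: 0.72
turn [-0.01  0.02 -0.09] shift cm [ 0.024  0.205 -0.03 ] pos [589.8 158.3  30.1] rpy [-1.5706e+00  1.5000e-03  3.0000e-04] F [-0.7  0.6 -0. ] op 0.72 t 11.33 q [0.26 0.6  1.8  0.   0.75 0.26]
```

```bash
python3 -m crank '[[0,0,0,0,0.15,0,-0.2],[0,0,0,0,0,0,-0.2],[0,0,0,0,0,0,0.6],[0,0,0,0,0,0,1],[0,0,0,0,0,0,1],[0,0,0,0,0,0,1],[0,0,0,0,0,0,1],[0,0,0,0,0,0,1],[0,0,0,0,0,0,1],[0,0,0,0,0,0,1]]'
python3 -c "
from h import *
go(590,158,28)
t=cams.grab_frame('side');crop(t,220,200,350,290,6,'s9.png')"
```

```text
clock: 12.17
eef_pos: [590.7, 158.2, 28.8]
tcp_rot: [-1.571, -0.0, 0.0]
contact_force: [-0.2, -0.5, 0.7]
opening: 1.001
turn [-0.01  0.03  0.02] shift cm [-0.072  0.079 -0.016] pos [590.7 158.2  28.8] rpy [-1.5707e+00 -3.0000e-04  5.0000e-04] F [-0.2 -0.5  0.7] op 1.001 t 12.17 q [0.26 0.6  1.8  0.   0.74 0.26]
```

View pics/s9.png

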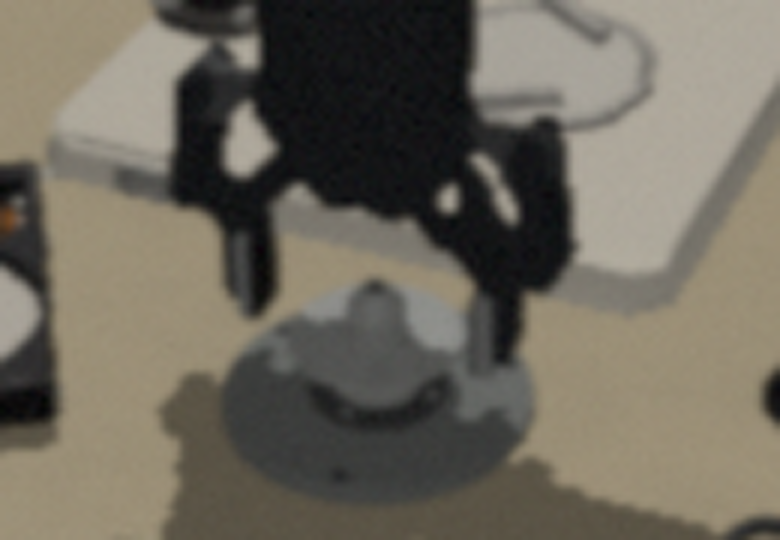

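```bash
python3 -m crank '[[0,0,0,0,-1,0,1],[0,0,0,0,-2,0,1],[0,0,0,0,-2.5,0,1],[0,0,0,0,-1.5,0,1],[0,0,0,-1,-0.5,0,1],[0,0,0,-2.5,0,0.8,1],[0,0,0,-3,0,1,1],[0,0,0,-3.5,0,0.8,1],[0,0,0,-2,0,0,1],[0,0,0,-1,0,0,1]]'
python3 -c "
from h import *
go(431.2,185.9,60)
t=cams.grab_frame('side');crop(t,220,200,350,290,6,'s10.png')
t=cams.grab_frame('top');crop(t,250,170,380,310,4,'t10.png')"
```

```text
clock: 13.05
eef_pos: [454.9, 183.8, 109.8]
tcp_rot: [-1.57, -0.003, -0.002]
contact_force: [-0.7, -1.0, 0.5]
opening: 1.004
turn [-0.05 -0.14  0.17] shift cm [-2.381  4.969  0.197] pos [454.9 183.8 109.8] rpy [-1.5698 -0.0029 -0.0024] F [-0.7 -1.   0.5] op 1.004 t 13.05 q [ 0.38  0.33  2.03 -0.    0.78  0.38]
```

View pics/s10.png

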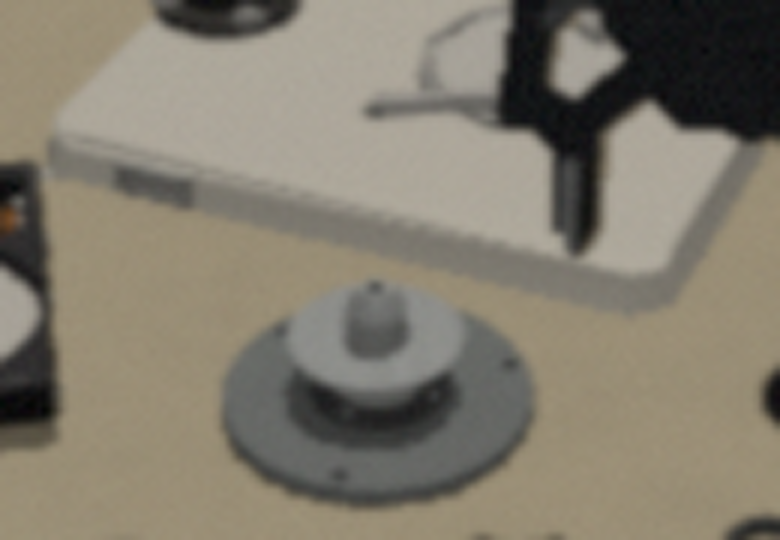

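View pics/t10.png

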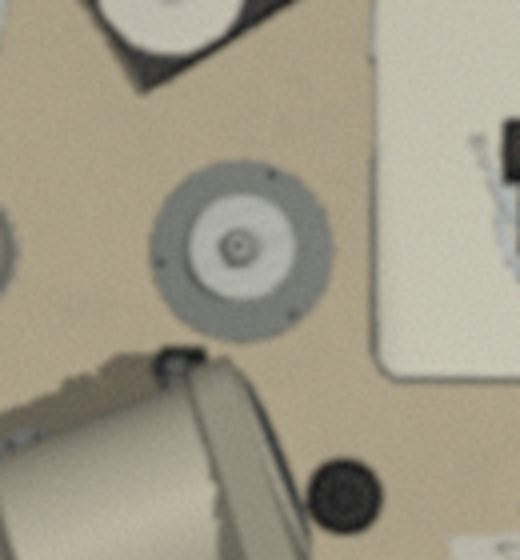

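```bash
python3 -m crank '[[0,0,0.2,-1,1,0.2,0.3],[0,0,0,-0.8,1.5,0,0.3],[0,0,0,-0.4,1.5,0,0.3],[0,0,0,0,1,0,0.3],[0,0,0,0,0.5,0,0.3],[0,0,0,0,0,0,0.3],[0,0,0,0,0,0,0.3],[0,0,0,0,0,0,0.3],[0,0,0,0,0,0,0.3],[0,0,0,0,0,0,0.3]]' 30
python3 -c "
from h import *
go(431.2,185.9,11.5)"
```

```text
clock: 13.98
eef_pos: [439.4, 187.1, 56.0]
tcp_rot: [-1.566, -0.009, -0.003]
contact_force: [-0.2, -0.2, -0.1]
opening: 0.647
turn [-0.26 -0.16  0.52] shift cm [-0.86   4.441 -0.146] pos [439.4 187.1  56. ] rpy [-1.5662 -0.0091 -0.0029] F [-0.2 -0.2 -0.1] op 0.647 t 13.98 q [0.4  0.4  2.09 0.   0.64 0.4 ]
```

```bash
python3 -m crank '[[-0.3,-0.2,0.5,-0.8,0,-0.1,0.3],[0,0,0,-0.1,0.5,0,0.3],[0,0,0,0,1,0,0.3],[0,0,0,0,1,0,0.3],[0,0,0,0,0.5,0,0.3],[0,0,0,0,0,0,0.3],[0,0,0,0,0,0,0.3],[0,0,0,0,0,0,0.3],[0,0,0,0,0,0,0.3],[0,0,0,0,0,0,0.3]]'
python3 -c "
from h import *
go(431.2,185.9,11.5)"
```

```text
clock: 14.82
eef_pos: [429.6, 186.1, 22.9]
tcp_rot: [-1.572, 0.0, 0.001]
contact_force: [-1.1, -0.0, 0.5]
opening: 0.65
turn [ 0.07  0.06 -0.01] shift cm [ 0.156  1.136 -0.017] pos [429.6 186.1  22.9] rpy [-1.572e+00  2.000e-04  1.100e-03] F [-1.1 -0.   0.5] op 0.65 t 14.82 q [ 0.41  0.46  2.11 -0.    0.57  0.41]
```

```bash
python3 -m crank '[[0,0,0,0.15,0.4,0,0.3],[0,0,0,0,0.4,0,0.3],[0,0,0,0,0.15,0,0.3],[0,0,0,0,0,0,0.3],[0,0,0,0,0,0,0.3],[0,0,0,0,0,0,0.3],[0,0,0,0,0,0,0.3],[0,0,0,0,0,0,0.3],[0,0,0,0,0,0,0.3],[0,0,0,0,0,0,0.3]]'
python3 -c "
from h import *
go(431.2,185.9,11.5)
t=cams.grab_frame('side');crop(t,290,210,410,310,6,'s11.png')"
```

```text
clock: 15.65
eef_pos: [432.1, 186.4, 13.2]
tcp_rot: [-1.571, -0.002, 0.001]
contact_force: [0.5, 0.3, 1.1]
opening: 0.649
turn [0.02 0.06 0.09] shift cm [-0.089  0.166 -0.047] pos [432.1 186.4  13.2] rpy [-1.5712e+00 -1.5000e-03  1.0000e-03] F [0.5 0.3 1.1] op 0.649 t 15.65 q [ 0.4   0.48  2.11 -0.    0.55  0.41]
```

View pics/s11.png

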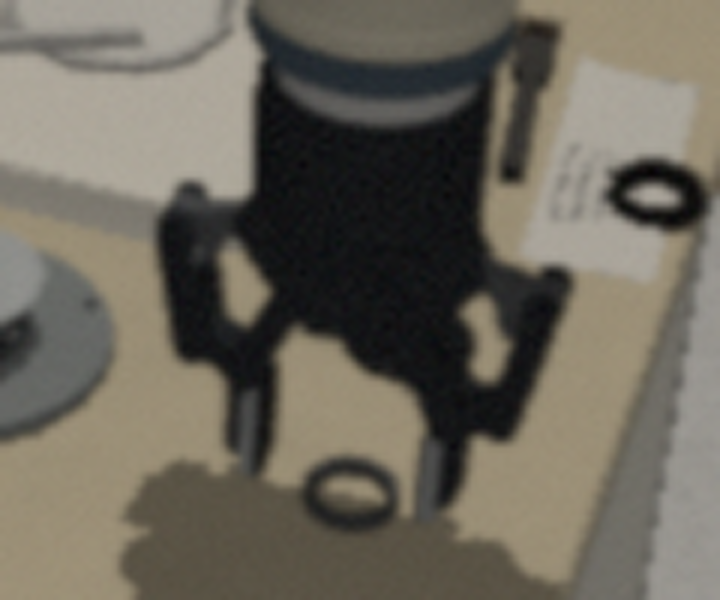

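```bash
python3 -c "
from h import *
s=cv2.imread('pics/side0.png')
print(proj('side',[432.1,186.4,3]), proj('side',[431.2,185.9,3]), proj('side',[431.2,185.9,6]), proj('top',[431.2,185.9,3]))
"
```

```text
[346.86390376 291.96737178] [347.35123097 291.9276544 ] [347.44198449 290.83322511] [298.89656726 295.51012686]
```

```bash
python3 -m crank '[[0,0,0,-0.1,0.2,0,0.3],[0,0,0,0,0,0,-0.6],[0,0,0,0,0,0,-0.6],[0,0,0,0,0,0,-0.6],[0,0,0,0,0,0,-0.6],[0,0,0,0,0,0,-0.6],[0,0,0,0,0,0,-0.6],[0,0,0,0,0,0,-0.6],[0,0,0,0,0,0,-0.6],[0,0,0,0,0,0,-0.6]]'
python3 -c "
from h import *
go(431.2,185.9,11.5)
t=cams.grab_frame('side');crop(t,290,210,410,310,6,'s12.png')"
```

```text
clock: 16.53
eef_pos: [431.2, 186.4, 11.4]
tcp_rot: [-1.571, -0.002, 0.001]
contact_force: [-0.6, 0.3, 0.8]
opening: 0.372
turn [0.01 0.06 0.12] shift cm [ 0.002 -0.007 -0.054] pos [431.2 186.4  11.4] rpy [-1.571e+00 -2.100e-03  1.000e-03] F [-0.6  0.3  0.8] op 0.372 t 16.53 q [ 0.41  0.48  2.12 -0.    0.54  0.41]
```

View pics/s12.png

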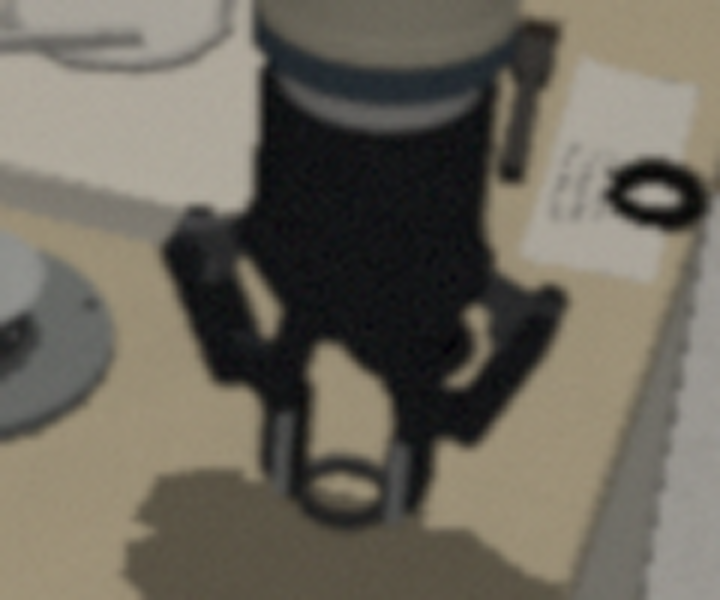

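```bash
python3 -m crank '[[0,0,0,0,-1,0,-0.6],[0,0,0,0,-2,0,-0.6],[0,0,0,0,-2.5,0,-0.6],[0,0,0,0,-2.5,0,-0.6],[0,0,0,0.5,-1,0,-0.6],[0,0,0,2,0,-0.7,-0.6],[0,0,0,2.5,0,-1,-0.6],[0,0,0,2.5,0,-0.8,-0.6],[0,0,0,1.5,0,-0.3,-0.6],[0,0,0,1,0,0,-0.6]]'
python3 -c "
from h import *
go(590.2,158.4,85)"
```

```text
clock: 17.42
eef_pos: [531.5, 157.0, 112.0]
tcp_rot: [-1.572, -0.001, 0.004]
contact_force: [0.4, 0.2, 0.1]
opening: 0.368
turn [0.06 0.21 0.06] shift cm [5.871 2.709 0.118] pos [531.5 157.  112. ] rpy [-1.5718e+00 -1.1000e-03  3.6000e-03] F [0.4 0.2 0.1] op 0.368 t 17.42 q [ 0.29  0.4   1.89 -0.    0.84  0.28]
```

```bash
python3 -m crank '[[0,0,0,1.5,0.3,0,-0.6],[0,0,0,1.8,0.5,0.1,-0.6],[0,0,0,1.3,0.5,0,-0.6],[0,0,0,0.8,0.4,0,-0.6],[0,0,0,0.3,0,0,-0.6],[0,0,0,0,0,0,-0.6],[0,0,0,0,0,0,-0.6],[0,0,0,0,0,0,-0.6],[0,0,0,0,0,0,-0.6],[0,0,0,0,0,0,-0.6]]'
python3 -c "
from h import *
go(590.2,158.4,72)"
```

```text
clock: 18.25
eef_pos: [589.0, 158.8, 97.4]
tcp_rot: [-1.572, 0.001, 0.003]
contact_force: [-0.3, -1.0, -0.2]
opening: 0.368
turn [ 0.06  0.16 -0.04] shift cm [ 0.123  2.543 -0.038] pos [589.  158.8  97.4] rpy [-1.5718e+00  7.0000e-04  2.8000e-03] F [-0.3 -1.  -0.2] op 0.368 t 18.25 q [ 0.26  0.5   1.78 -0.    0.87  0.26]
```

```bash
python3 -m crank '[[0,0.2,0,0.1,0.3,0,-0.6],[0,0,0,0,0.5,0,-0.6],[0,0,0,0,0.5,0,-0.6],[0,0,0,0,0.5,0,-0.6],[0,0,0,0,0.5,0,-0.6],[0,0,0,0,0.2,0,-0.6],[0,0,0,0,0,0,-0.6],[0,0,0,0,0,0,-0.6],[0,0,0,0,0,0,-0.6],[0,0,0,0,0,0,-0.6]]'
python3 -c "
from h import *
go(590.2,158.4,60)
t=cams.grab_frame('side');cv2.imwrite('pics/side13.png',t);crop(t,220,200,350,290,6,'s13.png')"
```

```text
clock: 19.08
eef_pos: [588.7, 158.7, 69.2]
tcp_rot: [-1.572, 0.002, -0.001]
contact_force: [0.2, -0.8, -0.2]
opening: 0.369
turn [ 0.08 -0.04 -0.13] shift cm [ 0.153  0.921 -0.032] pos [588.7 158.7  69.2] rpy [-1.5721e+00  2.3000e-03 -8.0000e-04] F [ 0.2 -0.8 -0.2] op 0.369 t 19.08 q [ 0.26  0.54  1.79 -0.    0.82  0.26]
```

View pics/s13.png

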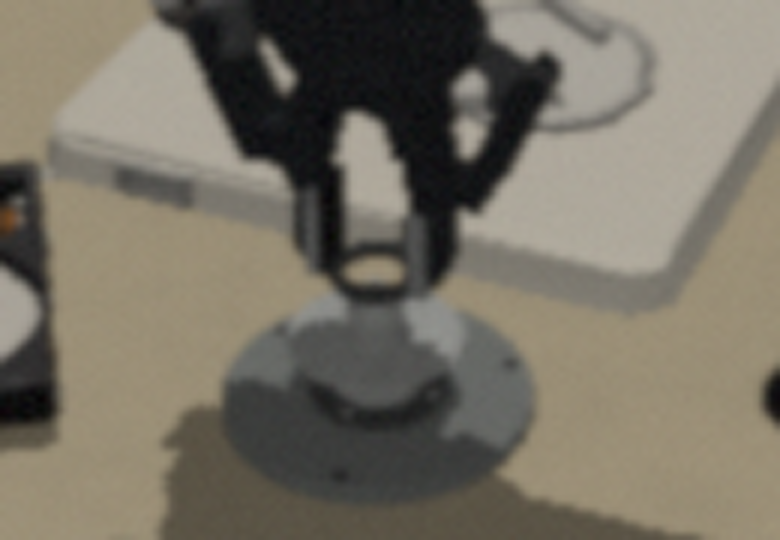

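```bash
python3 -m crank '[[0,0,-0.1,0.15,0.2,0,-0.6],[0,0,0,0,0.2,0,-0.6],[0,0,0,0,0.2,0,-0.6],[0,0,0,0,0.2,0,-0.6],[0,0,0,0,0.2,0,-0.6],[0,0,0,0,0,0,-0.6],[0,0,0,0,0,0,-0.6],[0,0,0,0,0,0,-0.6],[0,0,0,0,0,0,-0.6],[0,0,0,0,0,0,-0.6]]'
python3 -c "
from h import *
go(590.2,158.4,45)
t=cams.grab_frame('side');cv2.imwrite('pics/side14.png',t);crop(t,220,200,350,290,6,'s14.png')"
```

```text
clock: 19.97
eef_pos: [590.8, 158.8, 58.7]
tcp_rot: [-1.572, -0.001, -0.001]
contact_force: [-1.0, 0.3, -0.1]
opening: 0.368
turn [ 0.06 -0.05  0.05] shift cm [-0.065  1.374 -0.04 ] pos [590.8 158.8  58.7] rpy [-1.5718e+00 -8.0000e-04 -8.0000e-04] F [-1.   0.3 -0.1] op 0.368 t 19.97 q [ 0.26  0.55  1.79 -0.    0.8   0.26]
```

View pics/s14.png

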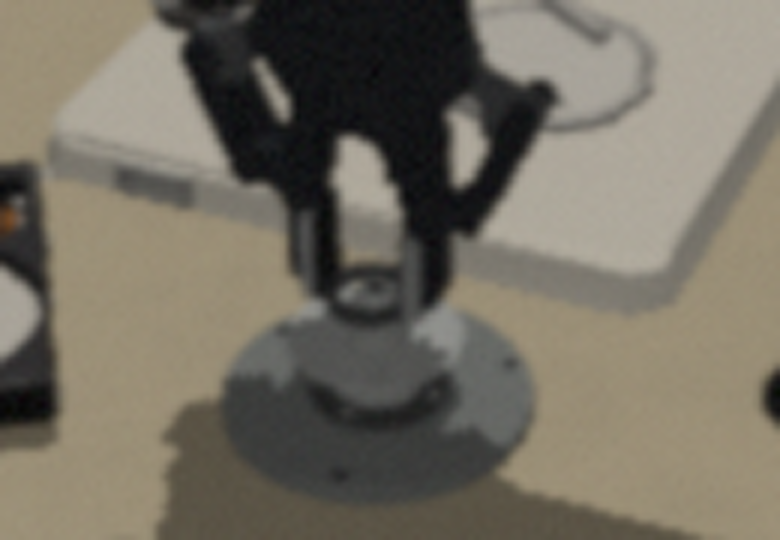

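```bash
python3 -m crank '[[0,0,0,-0.06,0.2,-0.05,-0.6],[0,0,0,0,0.2,0,-0.6],[0,0,0,0,0.2,0,-0.6],[0,0,0,0,0.2,0,-0.6],[0,0,0,0,0.2,0,-0.6],[0,0,0,0,0,0,-0.6],[0,0,0,0,0,0,-0.6],[0,0,0,0,0,0,-0.6],[0,0,0,0,0,0,-0.6],[0,0,0,0,0,0,-0.6]]'
python3 -c "
from h import *
go(590.2,158.4,44)
t=cams.grab_frame('side');cv2.imwrite('pics/side15.png',t);crop(t,220,200,350,290,6,'s15.png')"
```

```text
clock: 20.85
eef_pos: [590.1, 158.3, 47.6]
tcp_rot: [-1.572, -0.001, -0.001]
contact_force: [-0.4, -0.3, -0.7]
opening: 0.37
turn [ 0.06 -0.05  0.04] shift cm [0.012 0.358 0.012] pos [590.1 158.3  47.6] rpy [-1.5718e+00 -7.0000e-04 -8.0000e-04] F [-0.4 -0.3 -0.7] op 0.37 t 20.85 q [ 0.26  0.57  1.8  -0.    0.78  0.26]
```

View pics/s15.png

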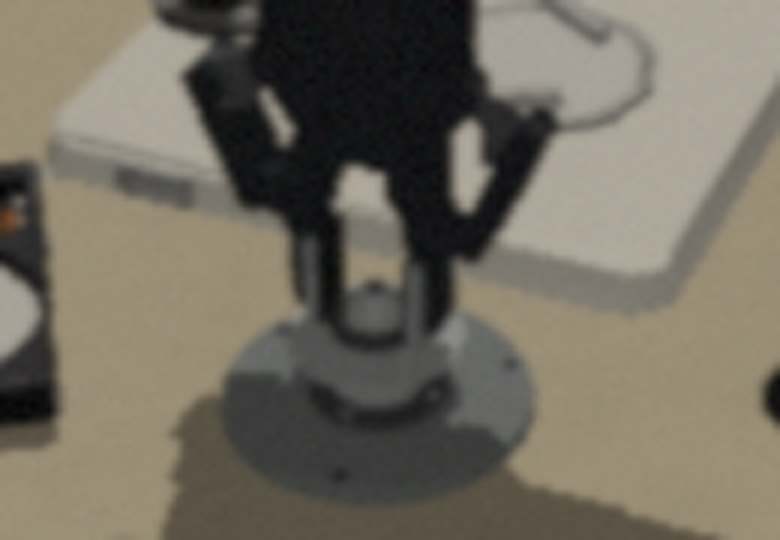

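```bash
python3 -m crank '[[0,0,0,0,0.15,0,-0.6],[0,0,0,0,0.15,0,-0.6],[0,0,0,0,0.05,0,-0.6],[0,0,0,0,0,0,-0.6],[0,0,0,0,0,0,-0.6],[0,0,0,0,0,0,-0.6],[0,0,0,0,0,0,-0.6],[0,0,0,0,0,0,-0.6],[0,0,0,0,0,0,-0.6],[0,0,0,0,0,0,-0.6]]'
python3 -c "
from h import *
go(590.2,158.4,44)"
```

```text
clock: 21.73
eef_pos: [590.1, 158.3, 43.9]
tcp_rot: [-1.572, -0.001, -0.001]
contact_force: [0.1, 0.3, 0.2]
opening: 0.371
turn [ 0.05 -0.04  0.04] shift cm [ 0.011 -0.013  0.01 ] pos [590.1 158.3  43.9] rpy [-1.5717e+00 -8.0000e-04 -8.0000e-04] F [0.1 0.3 0.2] op 0.371 t 21.73 q [ 0.26  0.57  1.8  -0.    0.77  0.26]
```

```bash
python3 -m crank '[[0,0,0,0,0,0,-0.1],[0,0,0,0,0,0,0.3],[0,0,0,0,0,0,0.3],[0,0,0,0,0,0,0.3],[0,0,0,0,-0.5,0,0.3],[0,0,0,0,-1.5,0,0.3],[0,0,0,0,-2,0,0.3],[0,0,0,0,-2,0,0.5],[0,0,0,0,-1,0,1],[0,0,0,0,0,0,1]]'
python3 -c "
from h import *
go(425,385.5,80)
t=cams.grab_frame('side');cv2.imwrite('pics/side16.png',t);crop(t,220,200,350,290,6,'s16.png')"
```

```text
clock: 22.57
eef_pos: [589.4, 158.1, 116.9]
tcp_rot: [-1.572, 0.001, -0.001]
contact_force: [-0.8, -1.0, -0.7]
opening: 0.991
turn [ 0.09 -0.04 -0.08] shift cm [-16.448   3.671  22.731] pos [589.4 158.1 116.9] rpy [-1.5724e+00  1.3000e-03 -8.0000e-04] F [-0.8 -1.  -0.7] op 0.991 t 22.57 q [ 0.26  0.47  1.76 -0.    0.91  0.26]
```

View pics/s16.png

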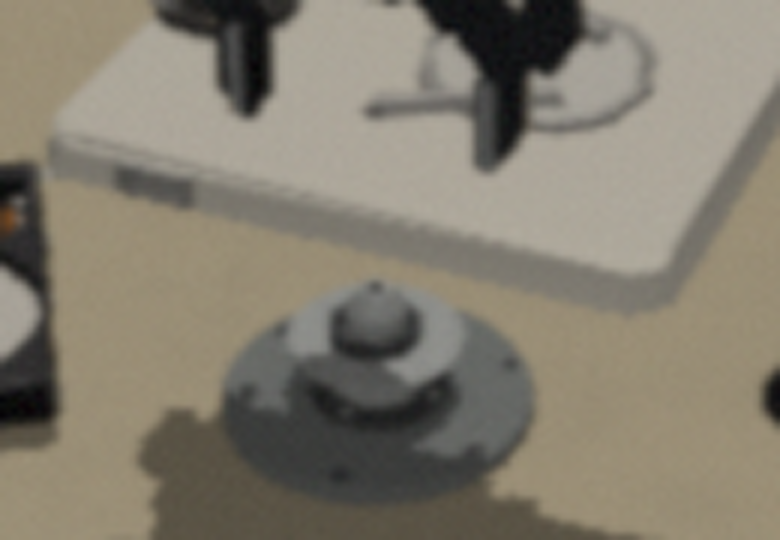

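```bash
python3 -m crank '[[0,0,0,-1.5,0,1.5,1],[0,0,0,-2.4,0,2.8,1],[0,0,0,-2.4,0,3,1],[0,0,0,-2.4,0,3,1],[0,0,0,-2.4,0,3,1],[0,0,0,-2.2,0,3,1],[0,0,0,-1.2,0,2.5,1],[0,0,0,-0.7,0,1.8,1],[0,0,0,-0.3,0,1,1],[0,0,0,0,0,0,1]]' 35
python3 -c "
from h import *
go(425,385.4,60)"
```

```text
clock: 23.45
eef_pos: [425.4, 379.1, 106.5]
tcp_rot: [-1.578, 0.007, -0.005]
contact_force: [0.9, -0.3, 0.5]
opening: 0.996
turn [ 0.4  -0.29 -0.4 ] shift cm [-0.012  4.644  0.659] pos [425.4 379.1 106.5] rpy [-1.5779  0.0069 -0.0052] F [ 0.9 -0.3  0.5] op 0.996 t 23.45 q [ 0.73  0.44  1.85 -0.    0.86  0.73]
```

```bash
python3 -m crank '[[0.4,-0.3,-0.4,0,1.2,0.6,1],[0,0,0,0,1.8,0,1],[0,0,0,0,1.5,0,1],[0,0,0,0,1,0,1],[0,0,0,0,0.5,0,1],[0,0,0,0,0,0,1],[0,0,0,0,0,0,1],[0,0,0,0,0,0,1],[0,0,0,0,0,0,1],[0,0,0,0,0,0,1]]'
python3 -c "
from h import *
go(425,385.4,12.5)"
```

```text
clock: 24.28
eef_pos: [428.9, 379.7, 42.8]
tcp_rot: [-1.573, -0.0, -0.002]
contact_force: [-0.7, 0.4, -0.5]
opening: 0.996
turn [ 0.13 -0.12  0.01] shift cm [-0.396  3.029  0.574] pos [428.9 379.7  42.8] rpy [-1.5731e+00 -1.0000e-04 -2.1000e-03] F [-0.7  0.4 -0.5] op 0.996 t 24.28 q [ 0.72  0.53  1.88 -0.    0.73  0.73]
```

```bash
python3 -m crank '[[0.1,-0.1,0,-0.4,0,0.5,1],[0,0,0,-0.1,0.4,0.1,1],[0,0,0,0,0.4,0,1],[0,0,0,0,0.4,0,1],[0,0,0,0,0.3,0,1],[0,0,0,0,0.2,0,1],[0,0,0,0,0,0,1],[0,0,0,0,0,0,1],[0,0,0,0,0,0,1],[0,0,0,0,0,0,1]]'
python3 -c "
from h import *
go(425,385.4,12.5)
t=cams.grab_frame('side');cv2.imwrite('pics/side17.png',t);crop(t,240,270,390,395,5,'s17.png')"
```

```text
clock: 25.12
eef_pos: [423.7, 387.3, 25.1]
tcp_rot: [-1.57, -0.002, 0.001]
contact_force: [-0.2, -0.4, 0.7]
opening: 0.998
turn [-0.06  0.04  0.1 ] shift cm [ 0.125  1.261 -0.196] pos [423.7 387.3  25.1] rpy [-1.5697e+00 -1.7000e-03  8.0000e-04] F [-0.2 -0.4  0.7] op 0.998 t 25.12 q [ 0.74  0.56  1.89 -0.    0.69  0.74]
```

View pics/s17.png

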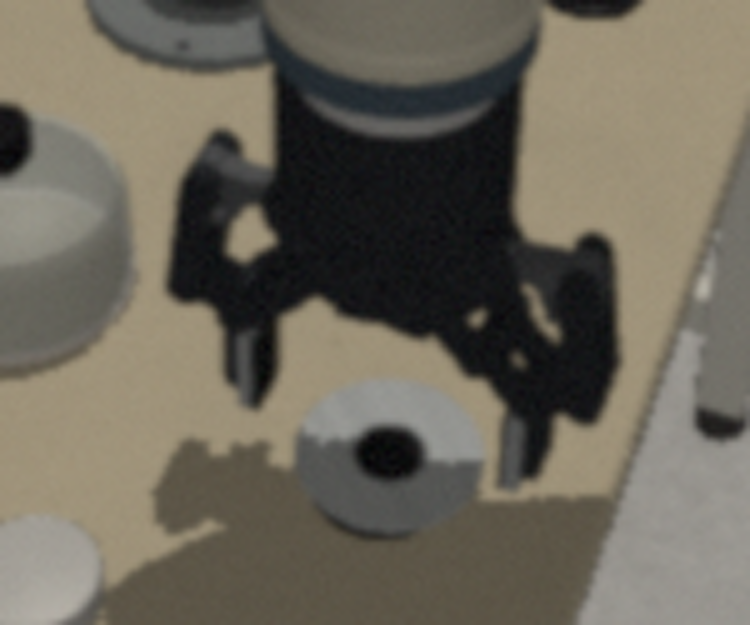

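```bash
python3 -m crank '[[0,0,0.1,0.12,0.2,-0.2,1],[0,0,0,0,0.4,0,1],[0,0,0,0,0.3,0,1],[0,0,0,0,0.2,0,1],[0,0,0,0,0,0,1],[0,0,0,0,0,0,1],[0,0,0,0,0,0,1],[0,0,0,0,0,0,1],[0,0,0,0,0,0,1],[0,0,0,0,0,0,1]]'
python3 -c "
from h import *
go(425,385.4,12.5)"
```

```text
clock: 26.0
eef_pos: [425.3, 385.1, 13.2]
tcp_rot: [-1.569, -0.0, 0.0]
contact_force: [0.8, 0.0, -0.7]
opening: 0.998
turn [-0.08  0.02  0.  ] shift cm [-0.034  0.068  0.027] pos [425.3 385.1  13.2] rpy [-1.5694e+00 -1.0000e-04  4.0000e-04] F [ 0.8  0.  -0.7] op 0.998 t 26.0 q [0.73 0.58 1.89 0.   0.67 0.73]
```

```bash
python3 -m crank '[[0,0,0,0,0.05,0,-0.2],[0,0,0,0,0,0,-0.2],[0,0,0,0,0,0,-0.2],[0,0,0,0,0,0,-0.2],[0,0,0,0,0,0,-0.2],[0,0,0,0,0,0,-0.2],[0,0,0,0,0,0,-0.2],[0,0,0,0,0,0,-0.2],[0,0,0,0,0,0,-0.2],[0,0,0,0,0,0,-0.2]]'
python3 -c "
from h import *
go(425,385.4,12.5)"
python3 -m crank '[[0,0,0,0,-0.3,0,-0.2],[0,0,0,0,-1,0,-0.2],[0,0,0,0,-2,0,-0.2],[0,0,0,0,-2.5,0,-0.2],[0,0,0,0,-2.5,0,-0.2],[0,0,0,0,-1.5,0,-0.2],[0,0,0,0,-0.5,0,-0.2],[0,0,0,0,0,0,-0.2],[0,0,0,0,0,0,-0.2],[0,0,0,0,0,0,-0.2]]'
python3 -c "
from h import *
go(590,158.4,100)
t=cams.grab_frame('side');cv2.imwrite('pics/side18.png',t);crop(t,240,230,390,395,5,'s18.png')"
```

```text
clock: 26.83
eef_pos: [425.5, 385.3, 13.3]
tcp_rot: [-1.569, -0.001, 0.001]
contact_force: [0.1, -0.8, 1.0]
opening: 0.719
turn [-0.1   0.04  0.03] shift cm [-0.05   0.083  0.006] pos [425.5 385.3  13.3] rpy [-1.569e+00 -6.000e-04  6.000e-04] F [ 0.1 -0.8  1. ] op 0.719 t 26.83 q [0.73 0.58 1.89 0.   0.67 0.73]
clock: 27.67
eef_pos: [424.7, 384.5, 123.8]
tcp_rot: [-1.57, 0.0, 0.001]
contact_force: [-0.4, 0.0, -1.1]
opening: 0.719
turn [-0.07  0.03 -0.  ] shift cm [ 16.515   2.35  -22.622] pos [424.7 384.5 123.8] rpy [-1.5696e+00  1.0000e-04  6.0000e-04] F [-0.4  0.  -1.1] op 0.719 t 27.67 q [0.73 0.41 1.85 0.   0.88 0.73]
```

View pics/s18.png

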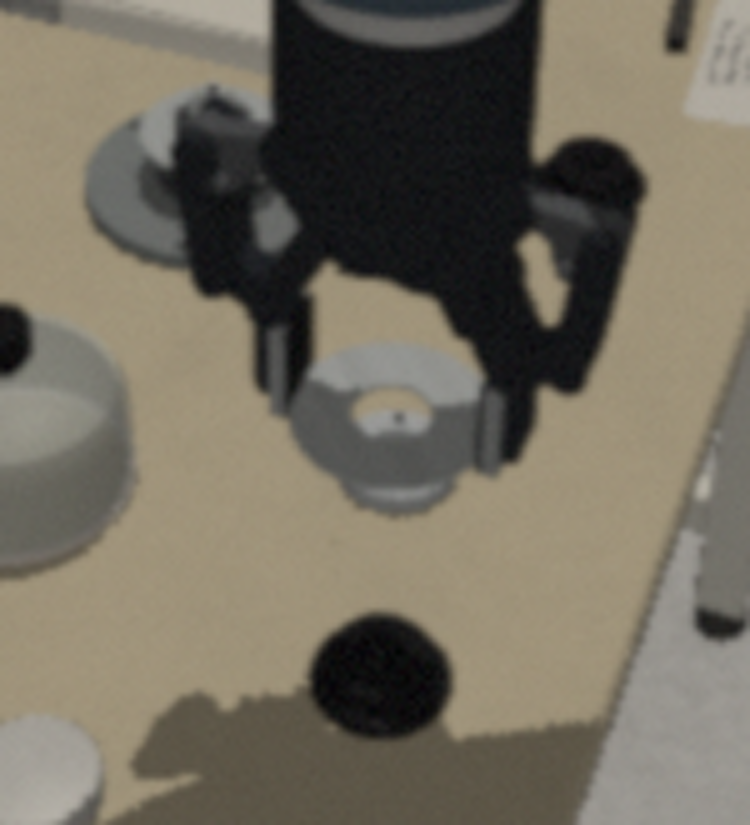

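```bash
python3 -m crank '[[0,0,0,0.8,0,-1.5,-0.2],[0,0,0,1.5,0,-2.8,-0.2],[0,0,0,2,0,-3,-0.2],[0,0,0,2,0,-3,-0.2],[0,0,0,2.2,0,-3,-0.2],[0,0,0,2.2,0,-3,-0.2],[0,0,0,2,0,-2,-0.2],[0,0,0,1.5,0,-1.5,-0.2],[0,0,0,0.8,0,-0.8,-0.2],[0,0,0,0,0,0,-0.2]]'
python3 -c "
from h import *
go(590.1,158.3,80)"
```

```text
clock: 28.55
eef_pos: [574.8, 168.1, 110.8]
tcp_rot: [-1.577, 0.016, 0.005]
contact_force: [-0.2, 0.6, 0.4]
opening: 0.721
turn [ 0.34  0.28 -0.94] shift cm [ 1.571  3.06  -0.964] pos [574.8 168.1 110.8] rpy [-1.5768  0.0165  0.0049] F [-0.2  0.6  0.4] op 0.721 t 28.55 q [ 0.28  0.47  1.78 -0.    0.9   0.28]
```

```bash
python3 -m crank '[[0.3,0.3,-0.9,0.8,0.3,-0.7,-0.2],[0,0,0,0.6,0.6,-0.3,-0.2],[0,0,0,0.2,0.6,0,-0.2],[0,0,0,0,0.6,0,-0.2],[0,0,0,0,0.4,0,-0.2],[0,0,0,0,0,0,-0.2],[0,0,0,0,0,0,-0.2],[0,0,0,0,0,0,-0.2],[0,0,0,0,0,0,-0.2],[0,0,0,0,0,0,-0.2]]'
python3 -c "
from h import *
go(590.1,158.3,60)
t=cams.grab_frame('side');cv2.imwrite('pics/side19.png',t);crop(t,220,180,350,290,6,'s19.png')"
```

```text
clock: 29.38
eef_pos: [586.9, 161.8, 80.2]
tcp_rot: [-1.571, 0.006, 0.004]
contact_force: [-0.8, 0.4, -0.1]
opening: 0.722
turn [ 0.04  0.22 -0.33] shift cm [ 0.333  2.015 -0.354] pos [586.9 161.8  80.2] rpy [-1.5715  0.0057  0.0038] F [-0.8  0.4 -0.1] op 0.722 t 29.38 q [0.27 0.52 1.78 0.   0.84 0.26]
```

View pics/s19.png

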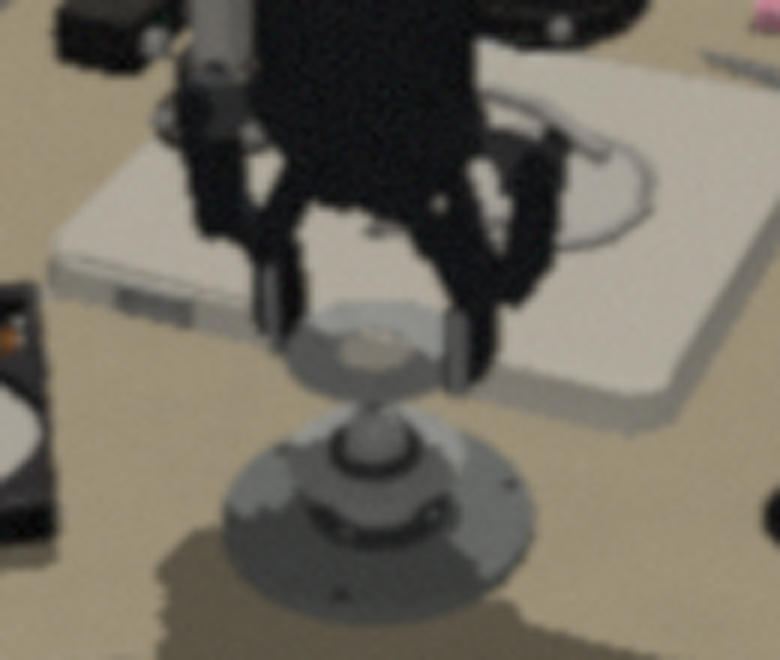

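```bash
python3 -m crank '[[0,0.2,-0.3,0.3,0.2,-0.35,-0.2],[0,0,0,0,0.3,0,-0.2],[0,0,0,0,0.4,0,-0.2],[0,0,0,0,0.3,0,-0.2],[0,0,0,0,0.2,0,-0.2],[0,0,0,0,0.1,0,-0.2],[0,0,0,0,0,0,-0.2],[0,0,0,0,0,0,-0.2],[0,0,0,0,0,0,-0.2],[0,0,0,0,0,0,-0.2]]'
python3 -c "
from h import *
go(590.1,158.3,56)"
```

```text
clock: 30.27
eef_pos: [590.6, 157.8, 64.0]
tcp_rot: [-1.571, -0.001, -0.001]
contact_force: [0.6, -0.0, 0.3]
opening: 0.722
turn [ 0.03 -0.03  0.05] shift cm [-0.051  0.795  0.054] pos [590.6 157.8  64. ] rpy [-1.5713e+00 -9.0000e-04 -6.0000e-04] F [ 0.6 -0.   0.3] op 0.722 t 30.27 q [ 0.26  0.55  1.79 -0.    0.81  0.26]
```

```bash
python3 -m crank '[[0,0,0,-0.05,0.2,0.05,-0.2],[0,0,0,0,0.3,0,-0.2],[0,0,0,0,0.3,0,-0.2],[0,0,0,0,0.3,0,-0.2],[0,0,0,0,0,0,-0.2],[0,0,0,0,0,0,-0.2],[0,0,0,0,0,0,-0.2],[0,0,0,0,0,0,-0.2],[0,0,0,0,0,0,-0.2],[0,0,0,0,0,0,-0.2]]'
python3 -c "
from h import *
go(590.1,158.3,37)
t=cams.grab_frame('side');cv2.imwrite('pics/side20.png',t);crop(t,220,180,350,290,6,'s20.png')"
```

```text
clock: 31.1
eef_pos: [590.1, 158.4, 51.9]
tcp_rot: [-1.571, -0.001, -0.0]
contact_force: [-0.1, 0.5, -0.6]
opening: 0.719
turn [ 0.02 -0.03  0.07] shift cm [-0.005  1.488 -0.01 ] pos [590.1 158.4  51.9] rpy [-1.5712e+00 -1.2000e-03 -5.0000e-04] F [-0.1  0.5 -0.6] op 0.719 t 31.1 q [ 0.26  0.56  1.79 -0.    0.78  0.26]
```

View pics/s20.png

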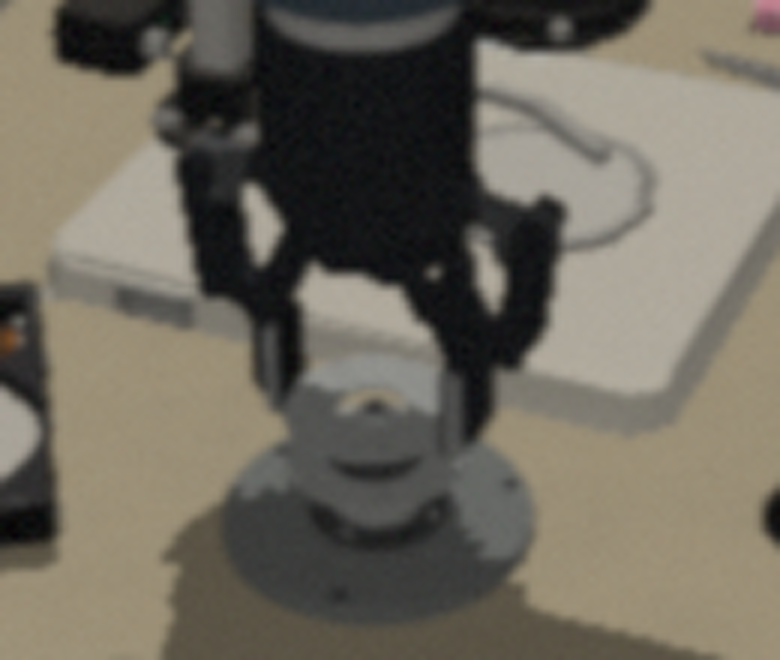

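```bash
python3 -m crank '[[0,0,0,0,0.2,0,-0.2],[0,0,0,0,0.2,0,-0.2],[0,0,0,0,0.2,0,-0.2],[0,0,0,0,0.2,0,-0.2],[0,0,0,0,0.2,0,-0.2],[0,0,0,0,0.1,0,-0.2],[0,0,0,0,0,0,-0.2],[0,0,0,0,0,0,-0.2],[0,0,0,0,0,0,-0.2],[0,0,0,0,0,0,-0.2]]'
python3 -c "
from h import *
go(590.1,158.3,37.3)"
```

```text
clock: 31.98
eef_pos: [590.1, 158.4, 39.6]
tcp_rot: [-1.571, -0.001, -0.0]
contact_force: [0.1, 0.5, -0.3]
opening: 0.723
turn [ 0.03 -0.03  0.06] shift cm [-0.001  0.227 -0.009] pos [590.1 158.4  39.6] rpy [-1.5713e+00 -1.0000e-03 -5.0000e-04] F [ 0.1  0.5 -0.3] op 0.723 t 31.98 q [ 0.26  0.58  1.8  -0.    0.76  0.26]
```

```bash
python3 -m crank '[[0,0,0,0,0.17,0,-0.2],[0,0,0,0,0,0,-0.2],[0,0,0,0,0,0,-0.2],[0,0,0,0,0,0,0.4],[0,0,0,0,0,0,1],[0,0,0,0,0,0,1],[0,0,0,0,0,0,1],[0,0,0,0,-0.5,0,1],[0,0,0,0,-1.5,0,1],[0,0,0,0,-2.5,0,1]]'
python3 -m crank '[[0,0,0,0,-2,0,1],[0,0,0,0,-1,0,1],[0,0,0,-1,0,1,1],[0,0,0,-1.5,0,1.8,1],[0,0,0,-1.5,0,2,1],[0,0,0,-2,0,2,1],[0,0,0,-2,0,2,0.6],[0,0,0,-2,0,1.5,0.6],[0,0,0,-1.5,0,1,0.6],[0,0,0,0,0,0,0.6]]' 30
python3 -c "
from h import *
go(456.9,289.4,60)
t=cams.grab_frame('side');cv2.imwrite('pics/side21.png',t);crop(t,220,180,350,290,6,'s21.png')"
```

```text
clock: 32.82
eef_pos: [587.1, 157.6, 80.1]
tcp_rot: [-1.573, 0.006, -0.0]
contact_force: [1.0, -0.3, 0.1]
opening: 1.003
clock: 33.65
eef_pos: [466.1, 276.7, 114.0]
tcp_rot: [-1.571, 0.001, -0.005]
contact_force: [-0.2, 0.5, 0.6]
opening: 0.796
turn [ 0.04 -0.29 -0.05] shift cm [-0.921  5.404  1.273] pos [466.1 276.7 114. ] rpy [-1.5715e+00  9.0000e-04 -5.1000e-03] F [-0.2  0.5  0.6] op 0.796 t 33.65 q [ 0.53  0.39  1.92 -0.    0.84  0.54]
```

View pics/s21.png

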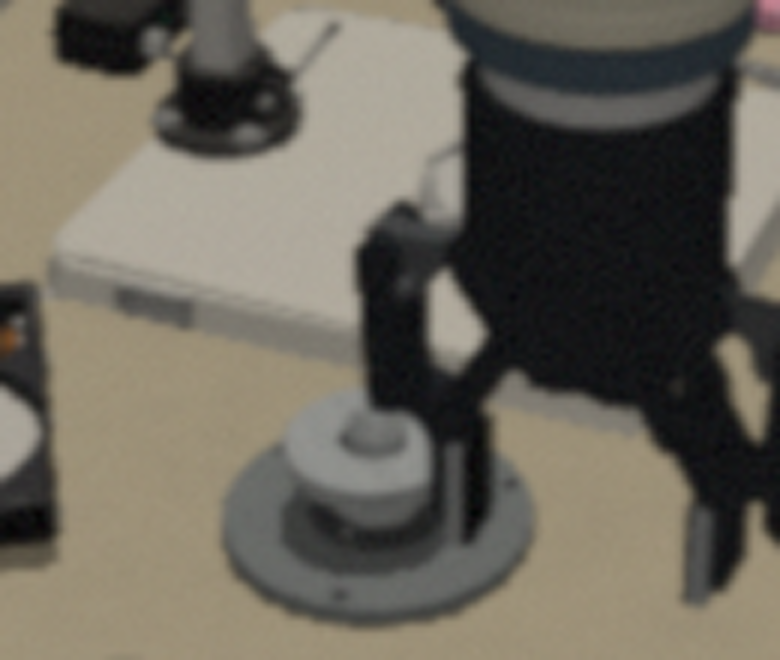

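```bash
python3 -m crank '[[0,-0.3,0,-0.6,0.8,0.9,0.6],[0,0,0,-0.3,1.5,0.4,0.6],[0,0,0,0,1.5,0,0.6],[0,0,0,0,1,0,0.6],[0,0,0,0,0.5,0,0.6],[0,0,0,0,0,0,0.6],[0,0,0,0,0,0,0.6],[0,0,0,0,0,0,0.6],[0,0,0,0,0,0,0.6],[0,0,0,0,0,0,0.6]]'
python3 -c "
from h import *
go(456.9,289.4,10)"
```

```text
clock: 34.53
eef_pos: [460.0, 289.9, 57.1]
tcp_rot: [-1.571, -0.002, -0.001]
contact_force: [-0.8, -0.3, -0.4]
opening: 0.799
turn [-0.01 -0.08  0.1 ] shift cm [-0.318  4.706 -0.053] pos [460.  289.9  57.1] rpy [-1.5707e+00 -1.7000e-03 -1.5000e-03] F [-0.8 -0.3 -0.4] op 0.799 t 34.53 q [ 0.56  0.48  1.94 -0.    0.72  0.56]
```

```bash
python3 -m crank '[[0,-0.1,0.1,-0.3,0.5,-0.05,0.6],[0,0,0,-0.1,0.7,0,0.6],[0,0,0,0,0.7,0,0.6],[0,0,0,0,0.7,0,0.6],[0,0,0,0,0.6,0,0.6],[0,0,0,0,0.3,0,0.6],[0,0,0,0,0.1,0,0.6],[0,0,0,0,0,0,0.6],[0,0,0,0,0,0,0.6],[0,0,0,0,0,0,0.6]]'
python3 -c "
from h import *
go(456.9,289.4,10)
t=cams.grab_frame('side');cv2.imwrite('pics/side22.png',t);crop(t,250,240,370,350,6,'s22.png')"
```

```text
clock: 35.37
eef_pos: [456.0, 289.5, 17.6]
tcp_rot: [-1.57, -0.001, 0.0]
contact_force: [0.1, 0.3, 1.3]
opening: 0.804
turn [-0.03  0.02  0.03] shift cm [ 0.093  0.758 -0.009] pos [456.  289.5  17.6] rpy [-1.5702e+00 -6.0000e-04  3.0000e-04] F [0.1 0.3 1.3] op 0.804 t 35.37 q [0.56 0.54 1.96 0.   0.64 0.56]
```

View pics/s22.png

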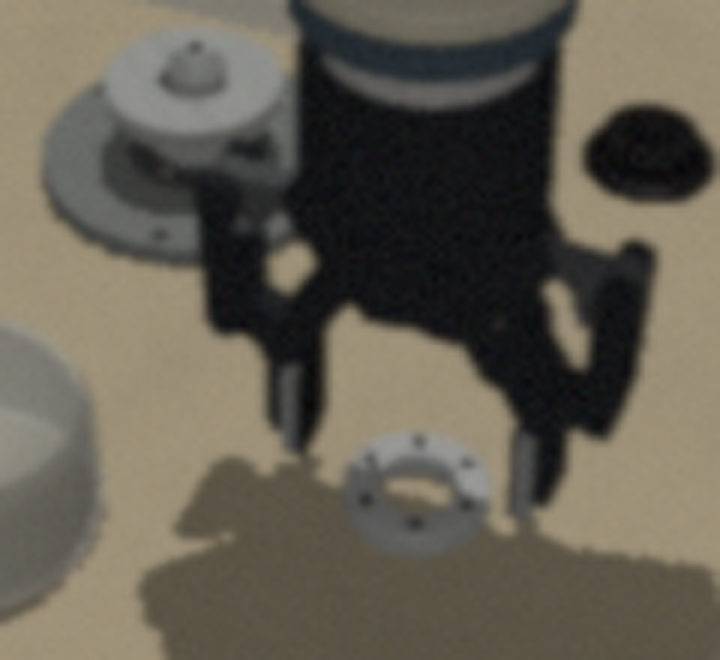

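```bash
python3 -m crank '[[0,0,0,0.08,0.3,0,0.6],[0,0,0,0,0.25,0,0.6],[0,0,0,0,0.1,0,0.6],[0,0,0,0,0,0,0.6],[0,0,0,0,0,0,-0.4],[0,0,0,0,0,0,-0.4],[0,0,0,0,0,0,-0.4],[0,0,0,0,0,0,-0.4],[0,0,0,0,0,0,-0.4],[0,0,0,0,0,0,-0.4]]' 35
python3 -m crank '[[0,0,0,0,0,0,-0.4],[0,0,0,0,0,0,-0.4],[0,0,0,0,0,0,-0.4],[0,0,0,0,0,0,-0.4],[0,0,0,0,0,0,-0.4],[0,0,0,0,0,0,-0.4],[0,0,0,0,0,0,-0.4],[0,0,0,0,0,0,-0.4],[0,0,0,0,0,0,-0.4],[0,0,0,0,0,0,-0.4]]'
python3 -c "
from h import *
go(456.9,289.4,10)
t=cams.grab_frame('side');cv2.imwrite('pics/side23.png',t);crop(t,250,240,370,350,6,'s23.png')"
```

```text
clock: 36.25
eef_pos: [457.6, 289.9, 11.7]
tcp_rot: [-1.569, -0.002, 0.0]
contact_force: [-0.4, 1.1, -0.3]
opening: 0.527
clock: 37.08
eef_pos: [457.6, 289.9, 11.6]
tcp_rot: [-1.569, -0.002, 0.0]
contact_force: [0.5, 0.5, 0.7]
opening: 0.524
turn [-0.1   0.01  0.14] shift cm [-0.071  0.163 -0.055] pos [457.6 289.9  11.6] rpy [-1.5691e+00 -2.4000e-03  3.0000e-04] F [0.5 0.5 0.7] op 0.524 t 37.08 q [0.56 0.55 1.96 0.   0.62 0.56]
```

View pics/s23.png

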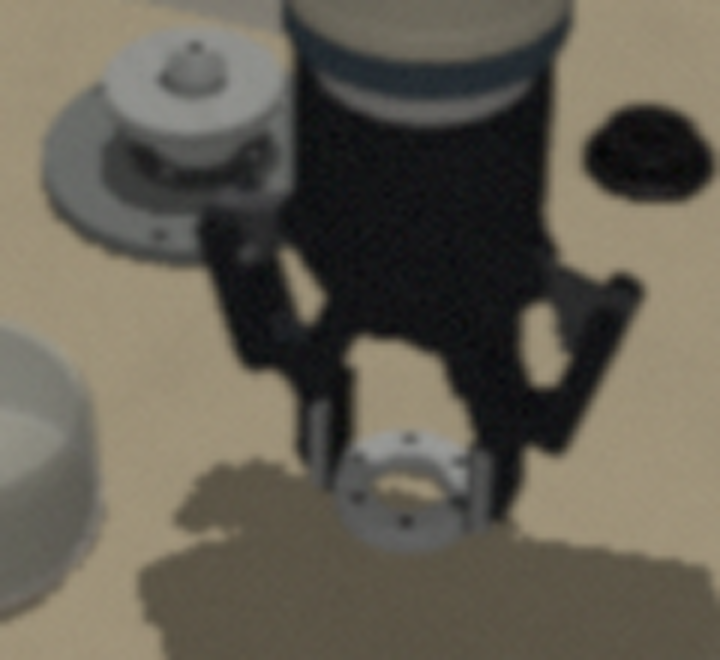

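```bash
python3 -m crank '[[0,0,0,0,-1,0,-0.4],[0,0,0,0,-2,0,-0.4],[0,0,0,0,-2.5,0,-0.4],[0,0,0,0,-2.5,0,-0.4],[0,0,0,0.5,-1.2,-0.5,-0.4],[0,0,0,1.5,0,-1.5,-0.4],[0,0,0,2,0,-2,-0.4],[0,0,0,2,0,-2,-0.4],[0,0,0,2,0,-2,-0.4],[0,0,0,1,0,-1,-0.4]]'
python3 -c "
from h import *
go(590.1,158.5,85)"
```

```text
clock: 37.97
eef_pos: [548.7, 198.8, 115.1]
tcp_rot: [-1.568, -0.005, 0.006]
contact_force: [-0.8, 0.2, -0.2]
opening: 0.522
turn [-0.14  0.36  0.26] shift cm [ 4.097  3.022 -4.066] pos [548.7 198.8 115.1] rpy [-1.5684 -0.0045  0.0062] F [-0.8  0.2 -0.2] op 0.522 t 37.97 q [0.34 0.44 1.83 0.   0.87 0.34]
```

```bash
python3 -m crank '[[-0.1,0.4,0.3,1,0.2,-1,-0.4],[0,0,0,1,0.4,-1,-0.4],[0,0,0,1,0.4,-1,-0.4],[0,0,0,0.6,0.4,-0.6,-0.4],[0,0,0,0.2,0.3,-0.2,-0.4],[0,0,0,0,0.2,0,-0.4],[0,0,0,0,0,0,-0.4],[0,0,0,0,0,0,-0.4],[0,0,0,0,0,0,-0.4],[0,0,0,0,0,0,-0.4]]'
python3 -c "
from h import *
go(590.1,158.5,72)"
```

```text
clock: 38.8
eef_pos: [588.5, 157.8, 95.4]
tcp_rot: [-1.57, 0.002, -0.003]
contact_force: [0.2, 0.1, 0.2]
opening: 0.528
turn [-0.07 -0.15 -0.14] shift cm [0.162 2.339 0.07 ] pos [588.5 157.8  95.4] rpy [-1.5696  0.0024 -0.0025] F [0.2 0.1 0.2] op 0.528 t 38.8 q [0.26 0.5  1.78 0.   0.87 0.26]
```

```bash
python3 -m crank '[[0,0,-0.1,0.15,0.3,0.05,-0.4],[0,0,0,0,0.5,0,-0.4],[0,0,0,0,0.5,0,-0.4],[0,0,0,0,0.5,0,-0.4],[0,0,0,0,0.3,0,-0.4],[0,0,0,0,0.2,0,-0.4],[0,0,0,0,0,0,-0.4],[0,0,0,0,0,0,-0.4],[0,0,0,0,0,0,-0.4],[0,0,0,0,0,0,-0.4]]'
python3 -c "
from h import *
go(590.1,158.5,60)
t=cams.grab_frame('side');cv2.imwrite('pics/side24.png',t);crop(t,220,180,350,290,6,'s24.png')"
```

```text
clock: 39.63
eef_pos: [589.3, 159.5, 69.8]
tcp_rot: [-1.57, 0.001, -0.001]
contact_force: [-0.9, -0.2, 0.1]
opening: 0.521
turn [-0.07 -0.05 -0.06] shift cm [ 0.08   0.975 -0.096] pos [589.3 159.5  69.8] rpy [-1.5696e+00  1.0000e-03 -9.0000e-04] F [-0.9 -0.2  0.1] op 0.521 t 39.63 q [0.26 0.54 1.79 0.   0.82 0.26]
```

View pics/s24.png

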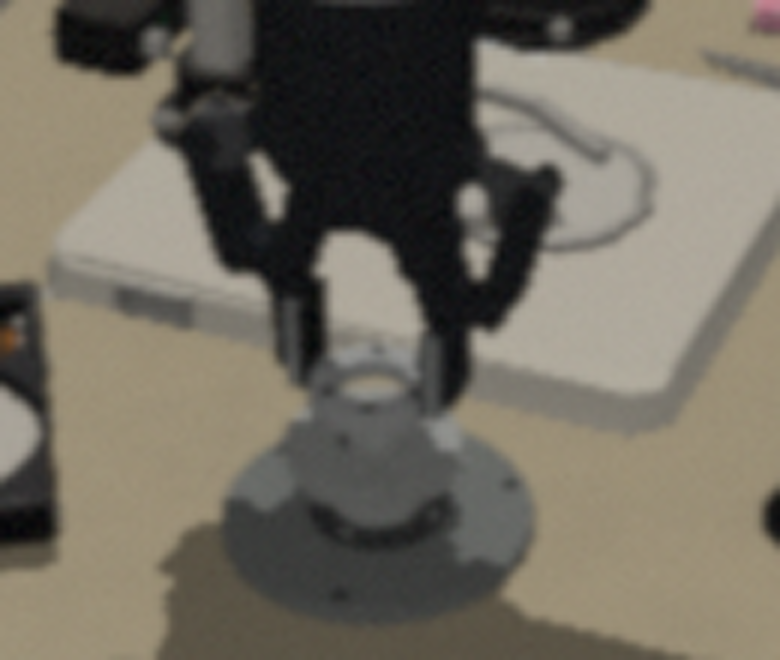

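```bash
python3 -m crank '[[0,0,0,0.08,0.2,-0.1,-0.4],[0,0,0,0,0.2,0,-0.4],[0,0,0,0,0.2,0,-0.4],[0,0,0,0,0.2,0,-0.4],[0,0,0,0,0.1,0,-0.4],[0,0,0,0,0,0,-0.4],[0,0,0,0,0,0,-0.4],[0,0,0,0,0,0,-0.4],[0,0,0,0,0,0,-0.4],[0,0,0,0,0,0,-0.4]]'
python3 -c "
from h import *
go(590.1,158.5,51.6)
t=cams.grab_frame('side');cv2.imwrite('pics/side25.png',t);crop(t,220,180,350,290,6,'s25.png')"
```

```text
clock: 40.52
eef_pos: [590.6, 158.3, 60.3]
tcp_rot: [-1.569, 0.0, -0.001]
contact_force: [-0.8, 0.4, -0.3]
opening: 0.522
turn [-0.08 -0.06 -0.01] shift cm [-0.047  0.867  0.014] pos [590.6 158.3  60.3] rpy [-1.5694e+00  2.0000e-04 -1.0000e-03] F [-0.8  0.4 -0.3] op 0.522 t 40.52 q [0.26 0.55 1.79 0.   0.8  0.26]
```

View pics/s25.png

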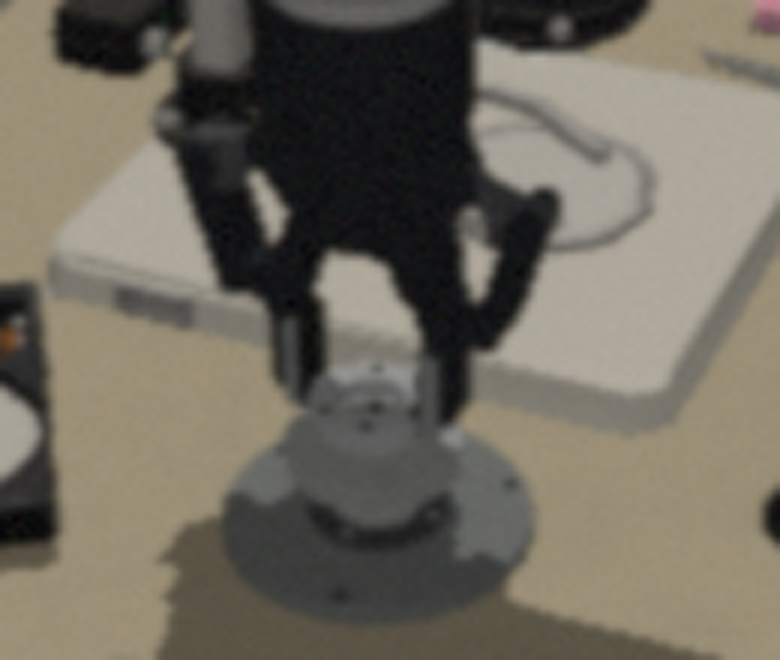

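```bash
python3 -m crank '[[0,0,0,-0.05,0.2,0,-0.4],[0,0,0,0,0.2,0,-0.4],[0,0,0,0,0.2,0,-0.4],[0,0,0,0,0.1,0,-0.4],[0,0,0,0,0,0,-0.4],[0,0,0,0,0,0,-0.4],[0,0,0,0,0,0,-0.4],[0,0,0,0,0,0,-0.4],[0,0,0,0,0,0,-0.4],[0,0,0,0,0,0,-0.4]]'
python3 -c "
from h import *
go(590.1,158.5,51.6)"
```

```text
clock: 41.4
eef_pos: [590.1, 158.4, 52.6]
tcp_rot: [-1.569, 0.0, -0.001]
contact_force: [-0.8, 0.4, 0.1]
opening: 0.522
turn [-0.08 -0.06 -0.  ] shift cm [0.005 0.099 0.006] pos [590.1 158.4  52.6] rpy [-1.5694e+00  0.0000e+00 -1.0000e-03] F [-0.8  0.4  0.1] op 0.522 t 41.4 q [0.26 0.56 1.79 0.   0.79 0.26]
```

```bash
python3 -m crank '[[0,0,0,0,0.06,0,-0.4],[0,0,0,0,0,0,-0.4],[0,0,0,0,0,0,0.2],[0,0,0,0,0,0,0.5],[0,0,0,0,0,0,0.6],[0,0,0,0,0,0,0.6],[0,0,0,0,-0.5,0,0.6],[0,0,0,0,-1.5,0,0.6],[0,0,0,0,-2.5,0,0.6],[0,0,0,0,-2.5,0,0.6]]'
python3 -m crank '[[0,0,0,0,-2.5,0,0],[0,0,0,0,-2,0.5,0],[0,0,0,0,-1,1.5,0],[0,0,0,0,0,2.5,0],[0,0,0,0,0,2.5,0],[0,0,0,0,0,2.5,0],[0,0,0,0,0,2.5,0],[0,0,0,0,0,2,0],[0,0,0,0,0,1,0],[0,0,0,0,0,0.5,0]]' 40
python3 -c "
from h import *
go(589.8,345,95)
t=cams.grab_frame('side');cv2.imwrite('pics/side26.png',t);crop(t,220,190,350,320,6,'s26.png')
t=cams.grab_frame('top');cv2.imwrite('pics/top26.png',t);crop(t,210,190,350,310,5,'t26.png')"
```

```text
clock: 42.23
eef_pos: [586.5, 157.4, 119.5]
tcp_rot: [-1.572, 0.01, -0.001]
contact_force: [0.7, 0.1, -0.1]
opening: 0.801
clock: 43.07
eef_pos: [590.6, 318.0, 190.1]
tcp_rot: [-1.568, -0.004, -0.005]
contact_force: [0.2, 0.0, -0.3]
opening: 0.498
turn [-0.19 -0.27  0.2 ] shift cm [-0.128  9.514  2.667] pos [590.6 318.  190.1] rpy [-1.5676 -0.0035 -0.0047] F [ 0.2  0.  -0.3] op 0.498 t 43.07 q [0.49 0.47 1.58 0.   1.09 0.5 ]
```

View pics/s26.png

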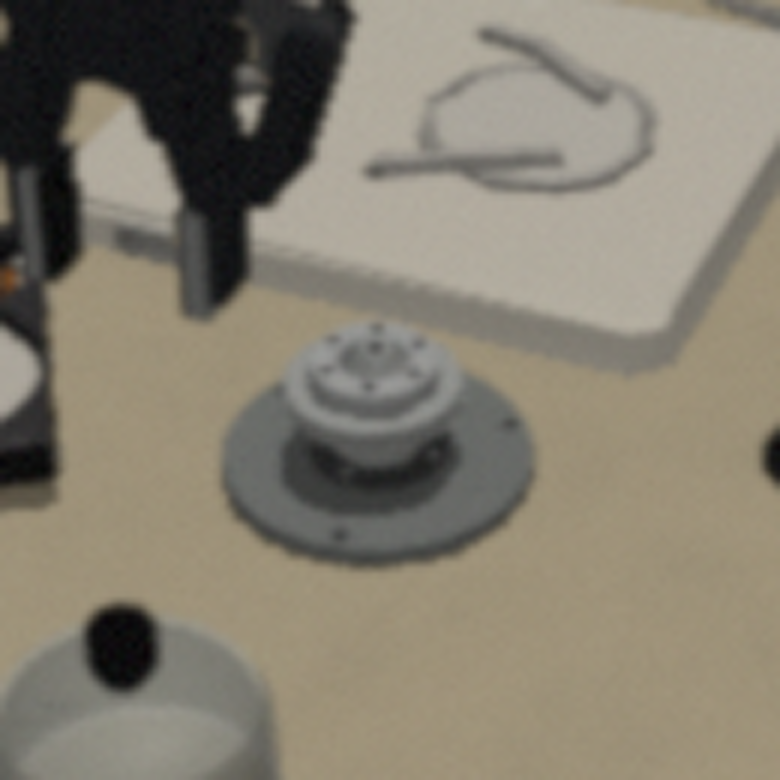

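View pics/t26.png

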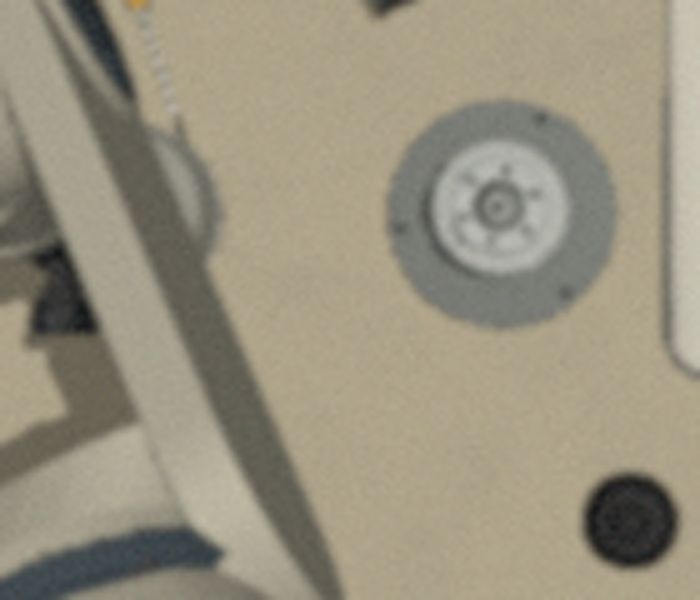

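```bash
python3 -c "
from h import *
t=cv2.imread('pics/top0.png')
for th in (22,28,33):
  for o in blobs(t,'top',(205,205,262,260),'grey',th,amin=200): print(np.round(o,2),onz('top',o[0],o[1],2).round(1))
for z in (69,73,77): print(onz('top',230.37,230.79,z),onz('side',239.81,297.47,z))
def tri(a,b):
  o1,d1=ray('top',*a);o2,d2=ray('side',*b);A=np.c_[d1,-d2];s=np.linalg.lstsq(A,o2-o1,rcond=None)[0];p,q=o1+d1*s[0],o2+d2*s[1];return p,q
print(tri((230.37,230.79),(239.81,297.47)))
"
```

```text
[234.69 232.28  36.5   38.46 234.69 232.29] [590.3 349.5]
[235.15 230.77  38.33  43.4  234.87 231.85] [594.2 348.3]
[235.14 230.88  40.02  44.47 234.98 231.6 ] [593.9 348.4]
[589.51078635 346.36716966] [589.05444571 346.89140318]
[589.23713302 345.52512129] [586.65520264 350.66637681]
[588.96347968 344.68307292] [584.25595957 354.44135043]
(array([589.54498742, 346.47240846,  68.50008188]), array([589.37150552, 346.39254068,  68.47140027]))
```

```bash
python3 -m crank '[[-0.2,-0.3,0.2,-0.05,1,1.2,0],[0,0,0,0,2,1.2,0],[0,0,0,0,2,0.4,0],[0,0,0,0,1.5,0,0],[0,0,0,0,1,0,0],[0,0,0,0,0.5,0,0],[0,0,0,0,0,0,0],[0,0,0,0,0,0,0],[0,0,0,0,0,0,0],[0,0,0,0,0,0,0]]'
python3 -c "
from h import *
go(590,346.5,75)"
```

```text
clock: 44.0
eef_pos: [591.7, 340.3, 106.0]
tcp_rot: [-1.574, 0.001, -0.005]
contact_force: [0.1, -0.4, -0.1]
opening: 0.501
turn [ 0.17 -0.29 -0.05] shift cm [-0.175  3.1    0.624] pos [591.7 340.3 106. ] rpy [-1.5738e+00  8.0000e-04 -5.1000e-03] F [ 0.1 -0.4 -0.1] op 0.501 t 44.0 q [ 0.52  0.58  1.6  -0.    0.96  0.53]
```

```bash
python3 -m crank '[[0.2,-0.3,0,-0.15,0.2,0.6,0],[0,0,0,0,0.5,0,0],[0,0,0,0,0.5,0,0],[0,0,0,0,0.5,0,0],[0,0,0,0,0.2,0,0],[0,0,0,0,0,0,0],[0,0,0,0,0,0,0],[0,0,0,0,0,0,0],[0,0,0,0,0,0,0],[0,0,0,0,0,0,0]]'
python3 -c "
from h import *
go(590,346.5,75)
t=cams.grab_frame('side');cv2.imwrite('pics/side27.png',t);crop(t,190,210,320,350,6,'s27.png')"
```

```text
clock: 44.83
eef_pos: [591.3, 347.7, 87.4]
tcp_rot: [-1.568, -0.002, 0.001]
contact_force: [-0.3, -0.0, -0.8]
opening: 0.499
turn [-0.16  0.04  0.14] shift cm [-0.134  1.241 -0.124] pos [591.3 347.7  87.4] rpy [-1.568e+00 -2.400e-03  7.000e-04] F [-0.3 -0.  -0.8] op 0.499 t 44.83 q [0.53 0.61 1.61 0.   0.93 0.53]
```

View pics/s27.png

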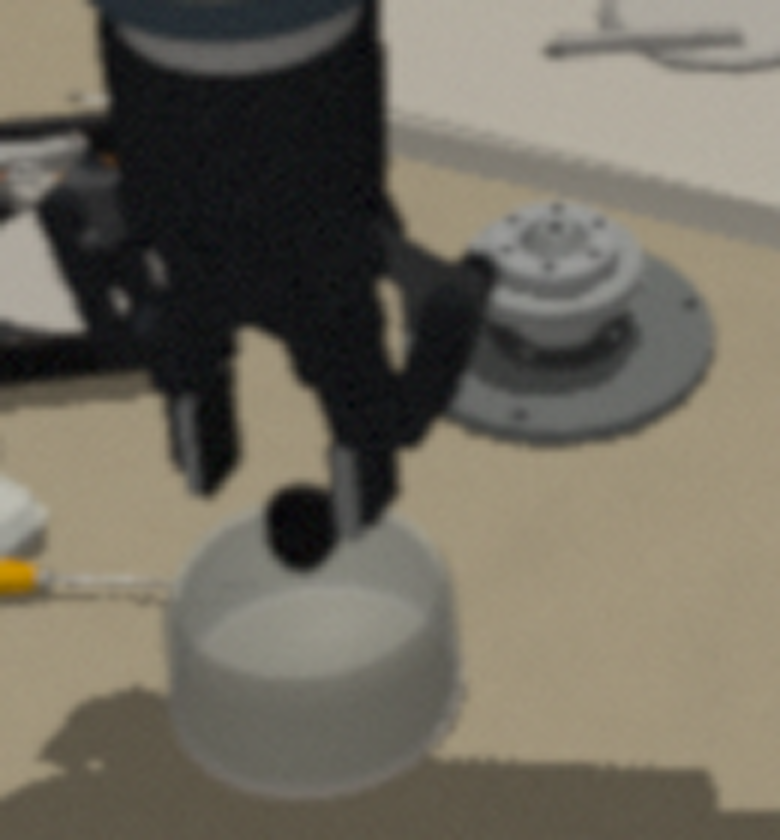

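```bash
python3 -c "
from h import *
t=cv2.imread('pics/side27.png')
s0=cv2.imread('pics/side0.png')
for o in blobs(t,'side',(232,288,246,308),'dark',55,amin=5): print(np.round(o,2))
for o in blobs(s0,'side',(228,285,252,310),'dark',55,amin=5): print(np.round(o,2))
print(proj('side',[591.3,347.7,69.5]),proj('side',[590,346.5,69.5]))
for x in (-22,22): print(proj('side',[591.3+x,347.7+11,80]), (proj('side',[591.3+x,347.7+11,80])-[190,210])*6)
"
```

```text
[240.01 297.29  11.63  13.59 239.98 297.32]
[239.8  297.48  11.34  13.56 239.8  297.48]
[238.4734448  297.22655258] [239.43156563 296.99390941]
[246.03144161 299.89217413] [336.18864966 539.35304476]
[224.16854501 293.55900088] [205.01127005 501.35400529]
```

```bash
python3 -m crank '[[-0.1,0,0.1,-0.17,0.3,-0.1,0],[0,0,0,0,0.4,0,0],[0,0,0,0,0.3,0,0],[0,0,0,0,0.1,0,0],[0,0,0,0,0,0,0],[0,0,0,0,0,0,0],[0,0,0,0,0,0,0],[0,0,0,0,0,0,0],[0,0,0,0,0,0,0],[0,0,0,0,0,0,0]]'
python3 -c "
from h import *
go(589.6,346.8,75)"
```

```text
clock: 45.72
eef_pos: [589.6, 346.6, 75.5]
tcp_rot: [-1.57, -0.001, 0.001]
contact_force: [0.2, -0.6, 0.5]
opening: 0.502
turn [-0.06  0.03  0.05] shift cm [-0.003  0.046  0.018] pos [589.6 346.6  75.5] rpy [-1.5697e+00 -8.0000e-04  6.0000e-04] F [ 0.2 -0.6  0.5] op 0.502 t 45.72 q [0.53 0.62 1.61 0.   0.91 0.53]
```

```bash
python3 -m crank '[[0,0,0,0,0,0,-0.9],[0,0,0,0,0,0,-0.9],[0,0,0,0,0,0,-0.9],[0,0,0,0,0,0,-0.9],[0,0,0,0,0,0,-0.9],[0,0,0,0,0,0,-0.9],[0,0,0,0,0,0,-0.9],[0,0,0,0,-0.5,0,-0.9],[0,0,0,0,-1,0,-0.9],[0,0,0,0,-1,0,-0.9]]' 50
python3 -c "
from h import *
go(590.1,158.3,160)
t=cams.grab_frame('side');cv2.imwrite('pics/side28.png',t);crop(t,190,210,320,350,6,'s28.png')"
```

```text
clock: 46.55
eef_pos: [588.0, 345.8, 99.8]
tcp_rot: [-1.572, 0.003, 0.001]
contact_force: [0.4, -1.3, -0.6]
opening: 0.228
turn [ 0.07  0.04 -0.18] shift cm [  0.176  -6.001 -18.753] pos [588.  345.8  99.8] rpy [-1.572e+00  3.100e-03  6.000e-04] F [ 0.4 -1.3 -0.6] op 0.228 t 46.55 q [0.53 0.59 1.6  0.   0.95 0.53]
```

View pics/s28.png

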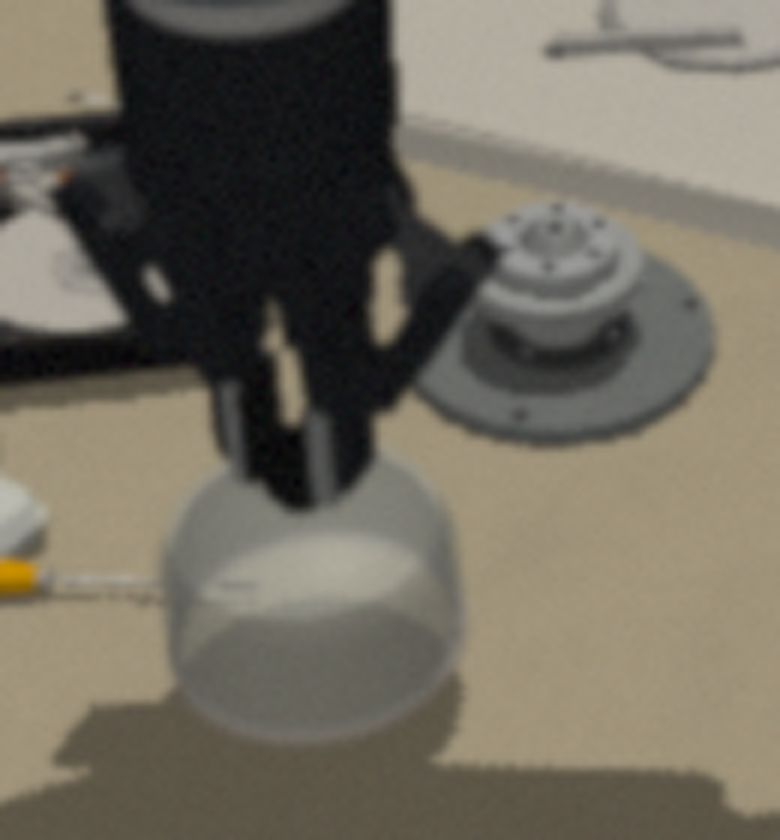

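```bash
python3 -m crank '[[0,0,0,0,-1.5,0,-0.9],[0,0,0,0.1,-2,0,-0.9],[0,0,0,0,-1.5,-0.5,-0.9],[0,0,0,0,-0.5,-1.5,-0.9],[0,0,0,0,0,-2.2,-0.9],[0,0,0,0,0,-2.5,-0.9],[0,0,0,0,0,-2.5,-0.9],[0,0,0,0,0,-2.5,-0.9],[0,0,0,0,0,-2,-0.9],[0,0,0,0,0,-1,-0.9]]'
python3 -c "
from h import *
go(590.1,158.3,140)"
```

```text
clock: 47.43
eef_pos: [590.9, 192.6, 165.4]
tcp_rot: [-1.567, -0.008, 0.005]
contact_force: [0.6, 1.1, -0.6]
opening: 0.229
turn [-0.22  0.3   0.47] shift cm [-0.124  2.53  -3.438] pos [590.9 192.6 165.4] rpy [-1.5669 -0.0082  0.0052] F [ 0.6  1.1 -0.6] op 0.229 t 47.43 q [0.31 0.42 1.72 0.   0.99 0.31]
```

```bash
python3 -m crank '[[-0.2,0.3,0.5,-0.1,0,-1,-0.9],[0,0,0,0,0.3,-1,-0.9],[0,0,0,0,0.6,-0.7,-0.9],[0,0,0,0,0.5,-0.3,-0.9],[0,0,0,0,0.3,0,-0.9],[0,0,0,0,0,0,-0.9],[0,0,0,0,0,0,-0.9],[0,0,0,0,0,0,-0.9],[0,0,0,0,0,0,-0.9],[0,0,0,0,0,0,-0.9]]'
python3 -c "
from h import *
go(590.1,158.3,110)
t=cams.grab_frame('side');cv2.imwrite('pics/side29.png',t);crop(t,210,170,350,300,5,'s29.png')"
```

```text
clock: 48.27
eef_pos: [589.4, 160.1, 145.7]
tcp_rot: [-1.57, 0.002, -0.001]
contact_force: [-0.8, 0.1, -0.5]
opening: 0.229
turn [-0.03 -0.05 -0.13] shift cm [ 0.078  3.572 -0.181] pos [589.4 160.1 145.7] rpy [-1.5703e+00  2.3000e-03 -9.0000e-04] F [-0.8  0.1 -0.5] op 0.229 t 48.27 q [0.26 0.44 1.75 0.   0.96 0.26]
```

View pics/s29.png

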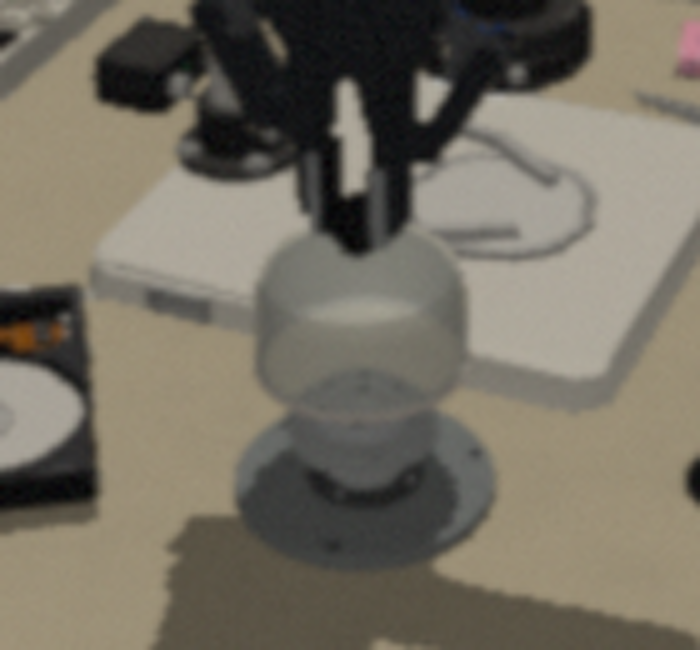

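```bash
python3 -m crank '[[0,0,-0.1,0.08,0.3,-0.2,-0.9],[0,0,0,0,0.6,0,-0.9],[0,0,0,0,0.6,0,-0.9],[0,0,0,0,0.6,0,-0.9],[0,0,0,0,0.6,0,-0.9],[0,0,0,0,0.5,0,-0.9],[0,0,0,0,0.3,0,-0.9],[0,0,0,0,0,0,-0.9],[0,0,0,0,0,0,-0.9],[0,0,0,0,0,0,-0.9]]'
python3 -c "
from h import *
go(590.1,158.3,83.5)
t=cams.grab_frame('side');cv2.imwrite('pics/side30.png',t);crop(t,210,170,350,300,5,'s30.png')"
```

```text
clock: 49.15
eef_pos: [589.9, 158.2, 106.1]
tcp_rot: [-1.57, 0.001, -0.001]
contact_force: [0.6, -0.2, -0.6]
opening: 0.231
turn [-0.02 -0.03 -0.08] shift cm [0.027 2.265 0.013] pos [589.9 158.2 106.1] rpy [-1.5704e+00  1.4000e-03 -6.0000e-04] F [ 0.6 -0.2 -0.6] op 0.231 t 49.15 q [0.26 0.49 1.77 0.   0.89 0.26]
```

View pics/s30.png

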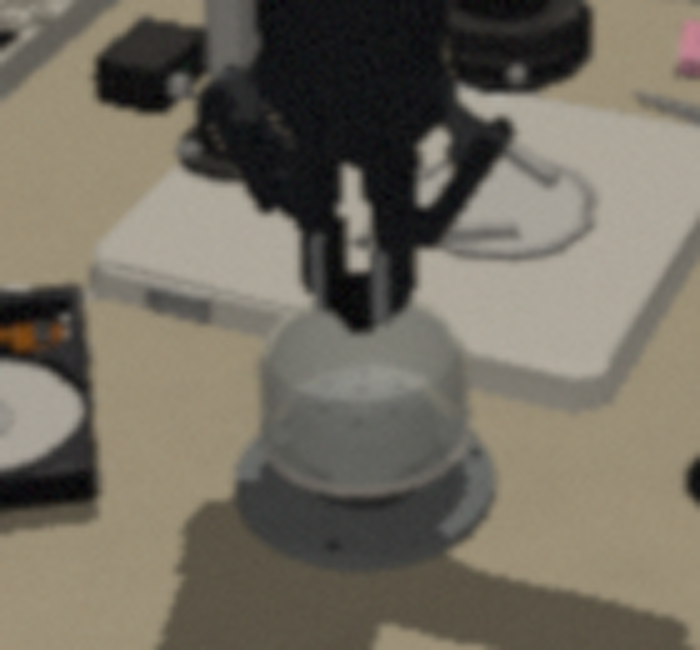

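```bash
python3 -m crank '[[0,0,0,0,0.3,0,-0.9],[0,0,0,0,0.3,0,-0.9],[0,0,0,0,0.3,0,-0.9],[0,0,0,0,0.3,0,-0.9],[0,0,0,0,0.3,0,-0.9],[0,0,0,0,0.2,0,-0.9],[0,0,0,0,0.1,0,-0.9],[0,0,0,0,0,0,-0.9],[0,0,0,0,0,0,-0.9],[0,0,0,0,0,0,-0.9]]'
python3 -c "
from h import *
go(590.1,158.3,83.5)"
```

```text
clock: 50.03
eef_pos: [590.5, 158.4, 87.1]
tcp_rot: [-1.57, -0.0, -0.001]
contact_force: [-0.2, -0.1, -1.1]
opening: 0.229
turn [-0.05 -0.03  0.01] shift cm [-0.038  0.356 -0.006] pos [590.5 158.4  87.1] rpy [-1.57e+00 -2.00e-04 -6.00e-04] F [-0.2 -0.1 -1.1] op 0.229 t 50.03 q [0.26 0.51 1.78 0.   0.85 0.26]
```

```bash
python3 -m crank '[[0,0,0,0,0.15,0,-0.9],[0,0,0,0,0.15,0,-0.9],[0,0,0,0,0.03,0,-0.9],[0,0,0,0,0,0,-0.9],[0,0,0,0,0,0,-0.9],[0,0,0,0,0,0,-0.9],[0,0,0,0,0,0,-0.9],[0,0,0,0,0,0,-0.9],[0,0,0,0,0,0,-0.9],[0,0,0,0,0,0,-0.9]]'
python3 -c "
from h import *
go(590.1,158.3,83.5)
t=cams.grab_frame('side');cv2.imwrite('pics/side31.png',t);crop(t,210,170,350,300,5,'s31.png')"
```

```text
clock: 50.87
eef_pos: [590.9, 158.5, 84.0]
tcp_rot: [-1.57, -0.001, -0.001]
contact_force: [-0.1, 0.6, -1.3]
opening: 0.228
turn [-0.06 -0.03  0.07] shift cm [-0.078  0.05  -0.016] pos [590.9 158.5  84. ] rpy [-1.5698e+00 -1.2000e-03 -5.0000e-04] F [-0.1  0.6 -1.3] op 0.228 t 50.87 q [0.26 0.52 1.78 0.   0.84 0.26]
```

View pics/s31.png

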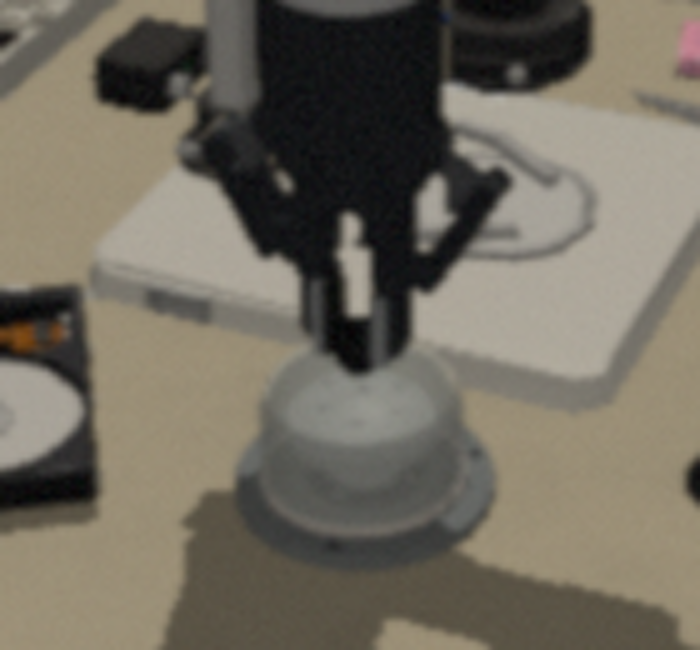

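```bash
python3 -m crank '[[0,0,0,0,0.05,0,-0.9],[0,0,0,0,0,0,-0.9],[0,0,0,0,0,0,-0.5],[0,0,0,0,0,0,-0.2],[0,0,0,0,0,0,0],[0,0,0,0,0,0,0],[0,0,0,0,0,0,0],[0,0,0,0,-0.5,0,0],[0,0,0,0,-1.5,0,0],[0,0,0,0,-2.5,0,0]]'
python3 -m crank '[[0,0,0,0,-2.5,0,0],[0,0,0,0,-2,0,0],[0,0,0,-1,-1,1.5,0],[0,0,0,-2,0,2.5,0],[0,0,0,-2.5,0,2.5,0],[0,0,0,-2.5,0,2.5,0],[0,0,0,-2,0,2,0],[0,0,0,-1,0,1,0],[0,0,0,0,0,0,0],[0,0,0,0,0,0,0]]'
python3 -c "
from h import *
go(590.1,158.3,83.5)
t=cams.grab_frame('side');cv2.imwrite('pics/side32.png',t);crop(t,210,190,350,310,5,'s32.png')
t=cams.grab_frame('top');cv2.imwrite('pics/top32.png',t);crop(t,170,130,350,265,4,'t32.png')"
```

```text
clock: 51.75
eef_pos: [588.0, 157.7, 125.7]
tcp_rot: [-1.572, 0.006, -0.001]
contact_force: [0.3, -0.1, -0.3]
opening: 0.499
clock: 52.58
eef_pos: [478.5, 282.9, 194.3]
tcp_rot: [-1.566, -0.007, -0.003]
contact_force: [0.5, -0.5, -0.5]
opening: 0.499
turn [-0.25 -0.19  0.43] shift cm [ 11.12   11.107 -12.467] pos [478.5 282.9 194.3] rpy [-1.5665 -0.0074 -0.0033] F [ 0.5 -0.5 -0.5] op 0.499 t 52.58 q [ 0.53  0.29  1.84 -0.    1.    0.53]
```

View pics/s32.png

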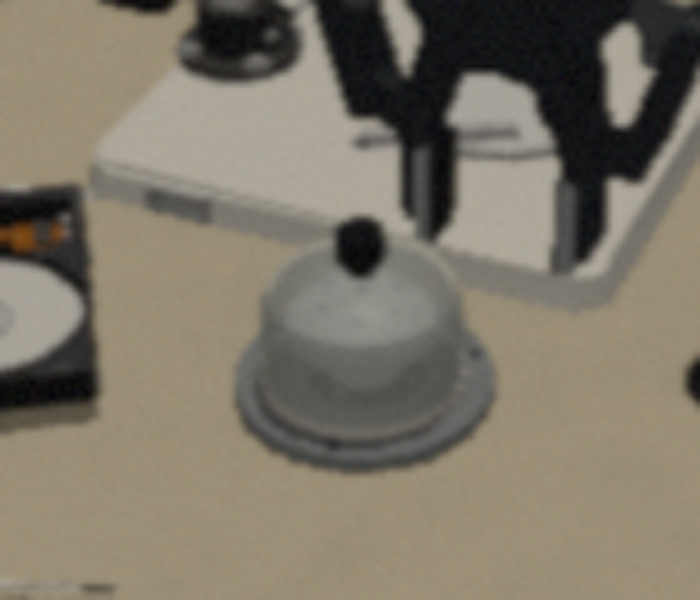

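View pics/top32.png

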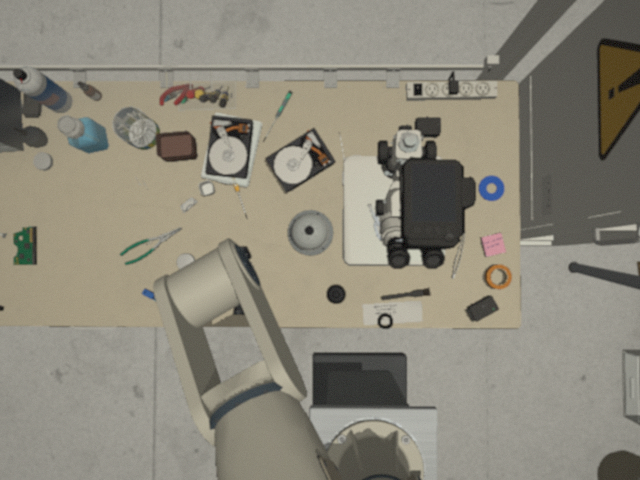

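```bash
python3 -m crank '[[0,0,0,0,0,0,0],[0,0,0,0,0,0,0],[0,0,0,0,0,0,0],[0,0,0,0,0,0,0],[0,0,0,0,0,0,0],[0,0,0,0,0,0,0],[0,0,0,0,0,0,0],[0,0,0,0,0,0,0],[0,0,0,0,0,0,0],[0,0,0,0,0,0,0]]'
python3 -c "
from h import *
t=cv2.imread('pics/top32.png')
for o in blobs(t,'top',(300,222,318,240),'dark',70,amin=5): print(onz('top',o[0],o[1],77.5))
s=cams.grab_frame('side')
for o in blobs(s,'side',(272,230,292,248),'dark',60,amin=5): print(onz('side',o[0],o[1],77.5))
t0=cv2.imread('pics/top0.png')
d=cv2.absdiff(t,t0).max(2); print('drive/rubber diff',d[125:195,262:338].mean(),d[310:332,375:397].mean())
order.sign_off()"
```

```text
clock: 53.52
eef_pos: [482.5, 278.7, 193.6]
tcp_rot: [-1.567, -0.007, -0.01]
contact_force: [-0.6, 0.5, -0.8]
opening: 0.498
[591.04361654 158.14307156]
[590.60875221 159.71965445]
drive/rubber diff 4.29078947368421 4.31198347107438
the job is handed in; nothing more can be done
```

The stack is built: platter, spacer, second platter and clamp are on the hub, with the clear dome over them on the base plate. I handed the job in at about 53.5 s of the 109 s. `order.sign_off()` gives no verdict, so I can't confirm a pass.

- **Stack:** each part went on with no noticeable contact force. The camera views after each placing showed it over the hub and lying flat. I didn't measure the stack again under the dome.
- **Dome:** the knob came out at about (591, 158) mm in the top view and (591, 160) mm in the side view. The spindle axis is at about (590, 158) mm, so the dome is roughly 1–2 mm off, against the 9.5 mm allowed. It looked upright on the plate.
- **Bystanders:** the before-and-after top pictures show no visible change at the drive or the rubber ring. The screw lid was partly hidden by the arm in the last top picture, so I didn't re-measure it. I never worked close to it.
- **Robot:** it finished clear of everything, with the gripper empty.
- **Disagreement:** the two cameras differed by a few millimetres on some early positions, within what shadows and calibration would explain. I mainly used the top view and the robot's own position readings, and checked with side views while lowering most parts.

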